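# Put the sketching kit back in the desk tidy

## Robot

A 7-joint arm with a two-finger parallel gripper is mounted at the origin on a cart in front of the work surface, level with it; the furniture and walls round the work are solid. World frame = base frame: x ahead of the robot, y to its left, z up, the work surface at z = 0. Lengths are in mm, angles in rad, forces in N, time in s.
With the tool pointing down it reaches from about 425 to 875 mm from the base axis. Payload 8.4 kg.
Tool frame: the origin (TCP) lies midway between the tips of the shut fingers; the grasp point (between the pads) lies arm.pinch_z behind it (arm.pinch_z is the distance from the TCP to the grasp point, in mm); z points along the fingers, x is the direction in which the jaws open and shut, and the axes are right-handed (so a half turn about z gives the same grasp; the last joint's range is limited). The gripper opens to 87 mm and grips with 3 to 60 N. Pads are 19 mm wide; open, the fingers measure 117 mm over their backs; the gripper's body (75 mm by 190 mm) begins 51 mm behind the grasp point.
Start: joints at [-1.393, 0.333, 0.04, 1.465, -0.013, 1.343, -0.059], TCP at [177.633, 625.228, 222.546] pointing down, gripper open.
Joint ranges: [-2.58, 2.58], [-0.38, 2.09], [-1.3, 1.39], [0.25, 2.4], [-1.5, 4.64], [0.08, 2.09], [-2.65, 2.65]. Speed limits (rad/s): [2.22, 2.22, 2.79, 2.79, 3.14, 3.14, 3.14].

## Interface

Orientations are given as a unit quaternion [x, y, z, w].
In Python, from cell import arm gives the robot as it stands.
- The arm moves only by the shell command python3 -m creep 'ROWS' [OPENING] [FORCE]. ROWS is JSON, a list of rows, each a list of 2 entries, a list of its own where there are three numbers: the shift along the world's x, y, z in units of 30 mm (1.0 is 30 mm), then the turn about the world's z in units of 8 degrees (1.0 is 8 degrees). A call has 1 to 20 rows; each row is the pose to reach, as a shift and turn from the pose commanded when the call began; what a row does not reach only later rows make up. A row lasts 1/10 s, in which the tool goes at most 50 mm and 8.59 degrees, less where a joint would pass 70% of its speed; a pose out of reach is approached as far as the arm can. A call with a gripper value outside its range is refused whole. OPENING is the opening, from 0 (shut) to 1 (fully open), set as the call begins (- or left out, the last holds). The fingers move at their own pace and stop on an object; FORCE is the grip in N (left out, the last holds). Time passes only in rows, so rows that repeat a pose let the fingers close. It gives the time, the measured TCP pose, the force and the opening at its end, in the units of the state.
- arm.get_obs(): the state, without advancing time (a new reading comes with each control period).
- arm.read_camera(name): name is "scene" or "top"; returns a dict with "color" (384x512x3 uint8, red, green, blue), "mtx" (3x3 intrinsics, pixels), "k1" (the pictures are not rectified: a ray, as slopes to the right and down, at radius r is drawn at 1 + k1 r^2 times it, then the intrinsics apply), "pose" (4x4, takes a point from camera to world coordinates). Camera axes: x right, y down, z forward; pixel columns grow to the right and rows downward; lengths in mm; the calibration is good to about 2 mm. A picture is of the moment at which its call begins. There is no depth.
- arm.sign_off(): hands the job in, once; it reports no verdict.
The state is a dict: "clock": time; "qpos": joint angles; "joint_vel": joint speeds; "effort": joint torques, N m; "tcp_pos": TCP position; "tool_rot": TCP orientation; "force": force on the tool from outside, world axes, zero at the start; "torque": the same for the moment, N m; "opening": finger opening in mm.
Only numpy, scipy, OpenCV 4.12 (cv2) and the standard library are available. Lean on these libraries where they do the work, as an engineer would, in place of code of your own. Each camera call takes 0.05 s, during which the arm holds its last target.

## Task

Put the sketching kit away in the wooden desk tidy, lowest things first: lay the pencil in its long groove, then the eraser flat in the rectangular recess, then stand the pencil sharpener upright in the large round well, and last stand the glue stick upright in the small round well. Each must sit fully down in its own place, released before you go on to the next. The paint brush and the ink bottle look similar but do not belong: leave them where they are.

Things in the scene. Friction and masses are not known exactly. Their poses are not given: they have to be found in the camera images.
- pencil: wooden pencil with a sharpened tip and a small rubber at the other end, straight and of even thickness, 194 mm long and 8 mm thick, lying on the table. Origin in mid-length on its underside as it lies at the start (4 mm off its axis); its y axis runs along its length.
- brush: thin paint brush, 180 mm long, 8 mm thick, with a metal ferrule and bristles at one end; does not belong in the tidy, stays where it lies. Origin in mid-length on its underside, y along its length.
- eraser: block eraser in a card sleeve, 22 (x) x 52 (y) x 12 mm high, lying flat. Origin at the centre of its underside, z up.
- sharpener: barrel pencil sharpener, a plain upright cylinder 44 mm in diameter and 59 mm high. Origin at the centre of its underside, z up.
- glue_stick: glue stick standing upright, a slim cylinder 26 mm in diameter and 92 mm high. Origin at the centre of its underside, z up.
- ink_bottle: ink bottle with a round body 47 mm in diameter, shoulders and a narrower 32 mm screw cap, 67 mm high in all, standing; does not belong in the tidy, stays where it stands. Origin at the centre of its underside.
- pencil_rest: light-wood bar 36 (x) x 228 mm (y) on the tidy's dark base board (160 x 244 mm, rim 12 mm high), all fixed. Origin: centre of its underside, 6 mm above the table. Groove along y, 18 mm wide, 214 mm long inside; floor 8 mm, walls 20 mm above the origin; no side walls in the middle 70 mm, room for fingers. Pencil either way round. The square blocks stand 90 mm to its +x, in any order.
- eraser_block: fixed light-wood block of the tidy, 72 x 72 mm and 26 mm high, one of three in a row 76 mm apart, with a rectangular recess 32 mm (x) x 64 mm (y) for the eraser. Origin at the centre of its underside (6 mm above the table); the recess floor is 17 mm above the origin, the top 26 mm. No side walls in the middle 34 mm, room for fingers. The eraser lies along the block's y, either way round.
- sharpener_block: fixed light-wood block of the tidy, 72 x 72 mm and 26 mm high, one of three in a row 76 mm apart, with a round well 54 mm in diameter in its middle for the sharpener. Origin at the centre of its underside (6 mm above the table), which is on the well's axis; the well's floor is 10 mm above the origin, the top 26 mm.
- glue_block: fixed light-wood block of the tidy, 72 x 72 mm and 26 mm high, one of three in a row 76 mm apart, with a round well 36 mm in diameter in its middle for the glue stick. Origin at the centre of its underside (6 mm above the table), which is on the well's axis; the well's floor is 8 mm above the origin, the top 26 mm.
Mind the look-alikes: they are no part of the job. What is shaped like the eraser but blue or yellow is not meant.

How it is judged:
By the outcome, as a careful person would: the job done as asked, in the order asked, and still so for the second after the job is handed in, with the robot touching nothing.
It also fails if it takes over 123 s, if anything falls off the work surface, if the arm or the gripper's body presses on something with over 40 N, if the wrist force passes 120 N, or if a joint passes its speed limit or range.

## Working session

There is one attempt and no reset: what is moved stays moved. The work goes in short steps, Python scripts to look and compute and a shell command to move; the robot and the scene stay as the last step left them, time stands still between calls to the robot, and variables do not carry over. Pictures are saved under pics/ and viewed, and the job is handed in when it is done.

```bash
ls; mkdir -p pics; python3 - <<'E'
from cell import arm
import cv2
o=arm.get_obs(); print({k:o[k] for k in('clock','tcp_pos','tool_rot','force','opening')}, arm.pinch_z)
for n in('scene','top'):
    r=arm.read_camera(n); cv2.imwrite(f'pics/{n}0.png',cv2.resize(r['color'][:,:,::-1],(800,600)))
    print(r['mtx'],r['k1'],r['pose'])
E
```

```text
pics
{'clock': 0.0, 'tcp_pos': array([177.53275611, 624.796141  , 221.6542414 ]), 'tool_rot': array([ 7.97899256e-01,  6.02790279e-01, -6.11990500e-04,  5.31891117e-04]), 'force': array([0.51463071, 0.25296624, 0.67691846]), 'opening': 87.03962933963162} 18.700000000000003
[[392.31636715   0.         253.16049937]
 [  0.         392.31636715 201.4461662 ]
 [  0.           0.           1.        ]] 0.02741129285560251 [[ 6.92239336e-01 -3.62017151e-01  6.24298233e-01 -8.49699185e+01]
 [-7.21521034e-01 -3.64641526e-01  5.88594899e-01 -6.06776742e+02]
 [ 1.45636120e-02 -8.57892849e-01 -5.13622197e-01  6.01634033e+02]
 [ 0.00000000e+00  0.00000000e+00  0.00000000e+00  1.00000000e+00]]
[[373.19783833   0.         259.32092324]
 [  0.         373.19783833 194.80729629]
 [  0.           0.           1.        ]] -0.016931105117285676 [[ 2.24248823e-02 -9.87316601e-01  1.57172050e-01  4.04107697e+02]
 [-9.99129436e-01 -2.76641001e-02 -3.12260692e-02  1.92243376e+01]
 [ 3.51780398e-02 -1.56334981e-01 -9.87077443e-01  1.06970249e+03]
 [ 0.00000000e+00  0.00000000e+00  0.00000000e+00  1.00000000e+00]]
```

View pics/top0.png

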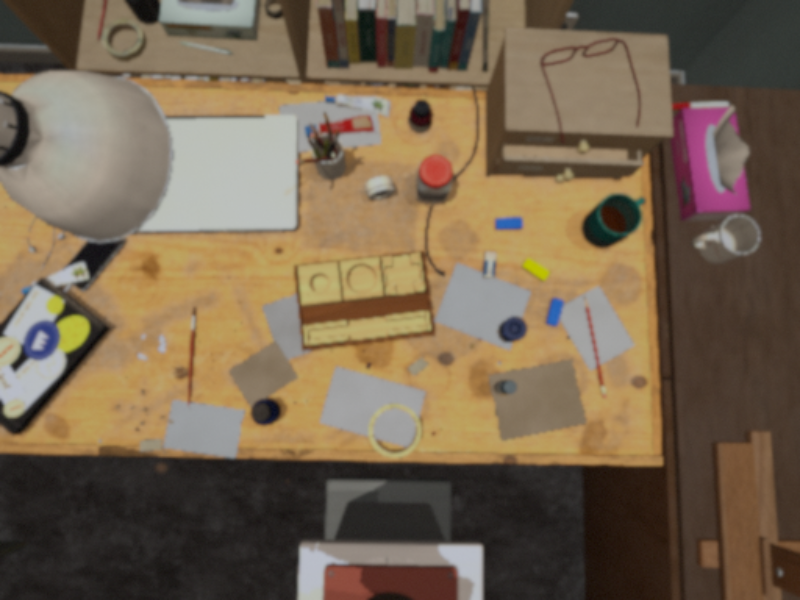

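View pics/scene0.png

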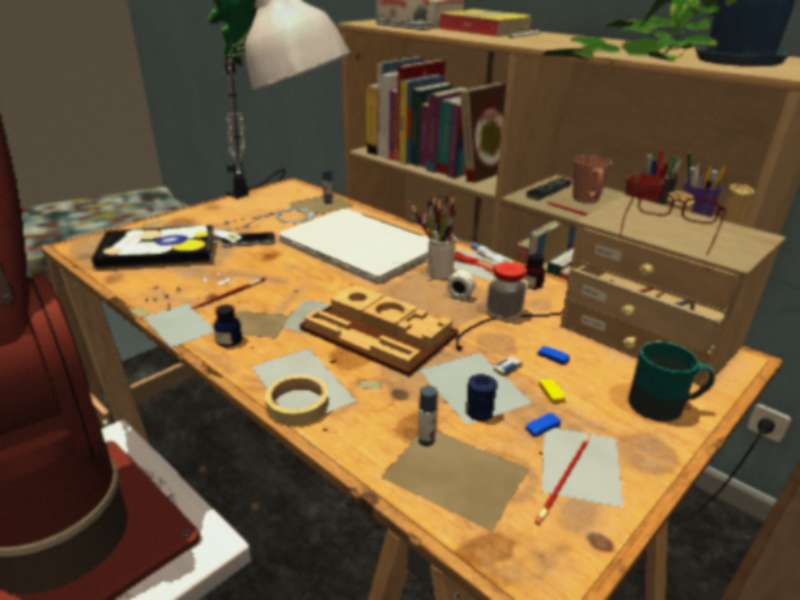

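Candidates, in top-picture pixels (800x600):
- **Eraser:** the white sleeved block (489,264) is the one. Blue (509,223), blue (555,312) and yellow (537,269) are not.
- **Pencil:** the red one (597,350). The brush is at (192,355).
- **Sharpener:** the plain cylinder (512,328). The ink bottle (265,411), red-lidded jar (435,175) and dark bottle (420,115) are not.
- **Glue stick:** the slim cylinder (506,386).

Next are close crops to check these choices.

```bash
cat > h.py <<'E'
import numpy as np, cv2
from cell import arm
def und(r,uv):
    uv=np.atleast_2d(np.array(uv,float)); K=r['mtx']
    p=cv2.undistortPoints(uv.reshape(-1,1,2),K,np.array([r['k1'],0,0,0,0]))
    return p.reshape(-1,2)
def onplane(r,uv,z):
    p=und(r,uv); d=np.c_[p,np.ones(len(p))]@r['pose'][:3,:3].T; c=r['pose'][:3,3]
    return c+d*((z-c[2])/d[:,2])[:,None]
def proj(r,P):
    P=np.atleast_2d(np.array(P,float)); T=np.linalg.inv(r['pose'])
    return cv2.projectPoints(P,cv2.Rodrigues(T[:3,:3])[0],T[:3,3],r['mtx'],np.array([r['k1'],0,0,0,0]))[0].reshape(-1,2)
def crop(r,x0,y0,x1,y1,name,s):
    im=r['color'][y0:y1,x0:x1,::-1]
    cv2.imwrite('pics/'+name+'.png',cv2.resize(im,None,fx=s,fy=s,interpolation=cv2.INTER_CUBIC))
E
python3 - <<'E'
from h import *
import pickle
t=arm.read_camera('top'); s=arm.read_camera('scene')
pickle.dump((t,s),open('f0.pkl','wb'))
crop(t,180,155,282,227,'tc0',7.8)
crop(t,280,130,410,265,'tc1',4.4)
crop(s,230,200,410,340,'sc1',4.2)
crop(s,185,175,300,240,'sc0',6.9)
E
```

```text
(no output)
```

View pics/tc0.png

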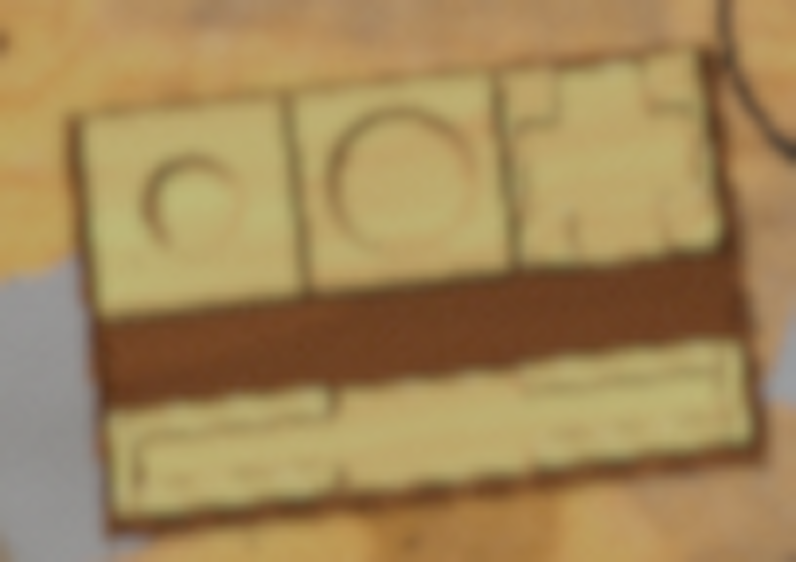

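View pics/tc1.png

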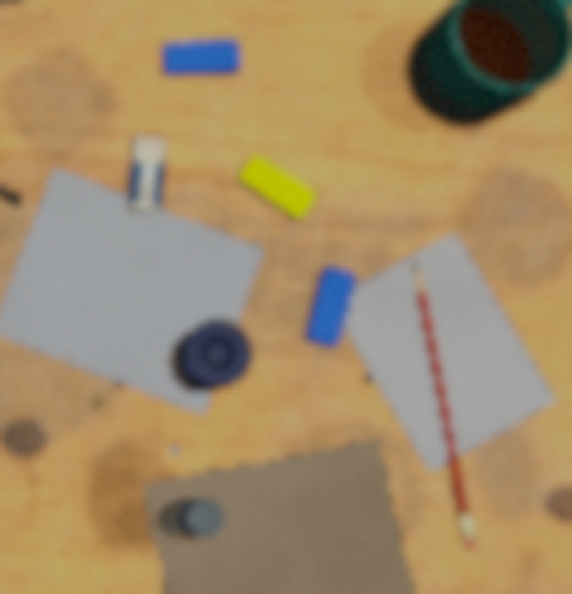

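View pics/sc1.png

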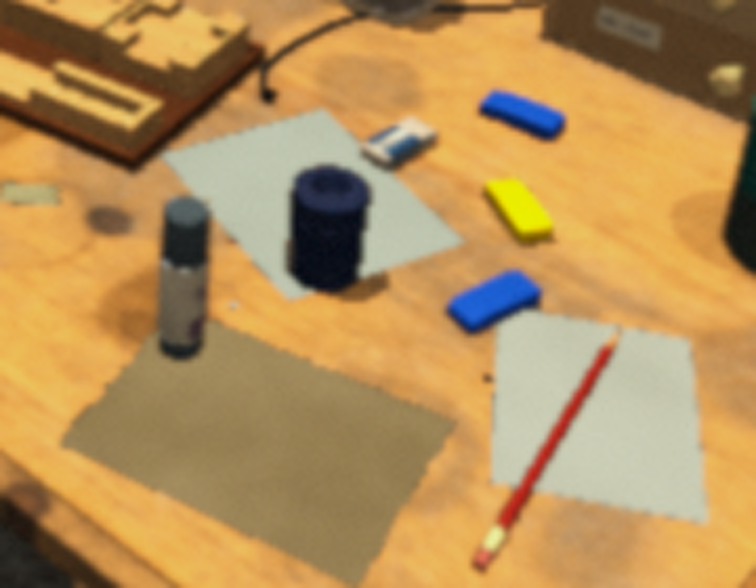

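View pics/sc0.png

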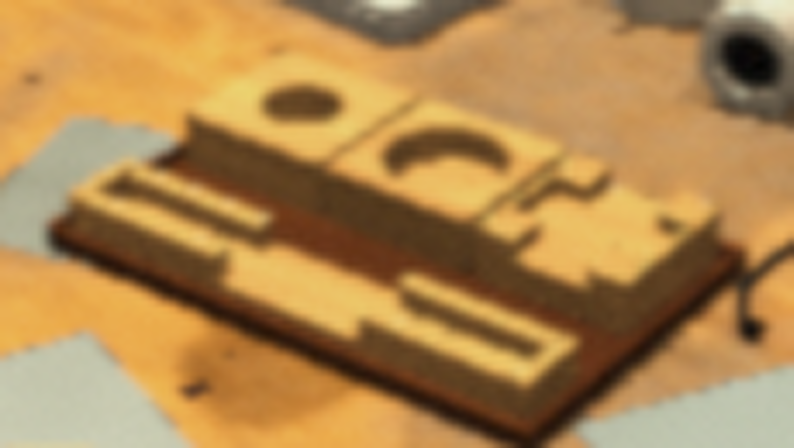

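The crops confirm the choices: red pencil, white sleeved eraser, plain dark-blue cylinder and grey glue stick. Along the tidy from +y to -y the wells are glue, sharpener, eraser, with the pencil groove on the robot's side. Now I'll measure.

```bash
cat > m.py <<'E'
from h import *
import pickle
t,s=pickle.load(open('f0.pkl','rb'))
def cp(pts,x0,y0,sc): return (np.array(pts,float)+.5)/sc-.5+np.array([x0,y0])
def rep(name,P):
    print(name,np.round(P[:,:2],1).tolist(),'sides',np.round(np.linalg.norm(np.roll(P,-1,0)-P,axis=1),1),'ctr',np.round(P.mean(0),1))
    e=P[0]-P[3]+P[1]-P[2]; print('  +x dir yaw deg',np.degrees(np.arctan2(e[1],e[0])).round(2), 'y-edge yaw',np.degrees(np.arctan2(*(P[0]-P[1]+P[3]-P[2])[[1,0]])).round(2)-90)
rep('blocks top',onplane(t,cp([(80,122),(703,50),(722,247),(100,318)],180,155,7.8),32))
rep('rest top',onplane(t,cp([(107,410),(745,338),(755,445),(112,522)],180,155,7.8),26))
rep('blocks sc',onplane(s,cp([(290,48),(720,213),(610,297),(190,115)],185,175,6.9),32))
rep('rest sc',onplane(s,cp([(130,160),(580,345),(530,385),(72,195)],185,175,6.9),26))
print('glue well t',onplane(t,cp([(192,205)],180,155,7.8),32).round(1),'s',onplane(s,cp([(303,103)],185,175,6.9),32).round(1))
print('sh well t',onplane(t,cp([(400,181)],180,155,7.8),32).round(1),'s',onplane(s,cp([(447,158)],185,175,6.9),32).round(1))
# objects by masks
def mask(r,f,box):
    c=r['color'].astype(int); R,G,B=c[...,0],c[...,1],c[...,2]; m=f(R,G,B); k=np.zeros(m.shape,bool); x0,y0,x1,y1=box;k[y0:y1,x0:x1]=1; return m&k
fr=lambda R,G,B:(R>G*1.9)&(R>B*1.9)&(R>70)
for n,r,b in(('t',t,(370,185,395,260)),('s',s,(335,270,385,342))):
    m=mask(r,fr,b); v,u=np.nonzero(m); P=onplane(r,np.c_[u,v],4)[:,:2]; c=P.mean(0); d=np.linalg.svd(P-c)[2][0]; q=(P-c)@d
    print('red',n,len(u),c.round(1),'yaw',np.degrees(np.arctan2(d[1],d[0])).round(2),q.min().round(),q.max().round())
# ends by eye
print('pencil ends t',onplane(t,cp([(414,262),(469,543)],280,130,4.4),4).round(1).tolist())
print('pencil ends s',onplane(s,cp([(617,328),(480,563)],230,200,4.2),4).round(1).tolist())
rep('eraser t',onplane(t,cp([(134,138),(165,138),(158,211),(127,209)],280,130,4.4),12))
E
python3 m.py
```

```text
blocks top [[634.3, 184.7], [668.2, -41.1], [594.9, -49.3], [562.6, 173.8]] sides [228.3  73.7 225.5  72.5] ctr [615.  67.  32.]
  +x dir yaw deg 7.5 y-edge yaw 8.39
rest top [[530.2, 170.5], [562.7, -58.7], [523.7, -62.9], [490.0, 166.8]] sides [231.5  39.2 232.1  40.4] ctr [526.6  53.9  26. ]
  +x dir yaw deg 5.78 y-edge yaw 8.219999999999999
blocks sc [[635.5, 186.4], [662.5, -39.2], [584.5, -48.7], [563.8, 171.7]] sides [227.2  78.6 221.4  73.2] ctr [611.6  67.6  32. ]
  +x dir yaw deg 9.16 y-edge yaw 6.099999999999994
rest sc [[527.6, 168.6], [558.7, -56.6], [526.2, -61.1], [492.5, 163.4]] sides [227.4  32.9 227.   35.5] ctr [526.2  53.6  26. ]
  +x dir yaw deg 8.05 y-edge yaw 8.200000000000003
glue well t [[604.8 142.8  32. ]] s [[605.2 145.6  32. ]]
sh well t [[615.9  68.1  32. ]] s [[615.7  69.1  32. ]]
red t 3 [ 446.5 -376.2] yaw 178.33 -3.0 3.0
red s 130 [ 494.9 -367.4] yaw -170.24 -84.0 86.0
pencil ends t [[600.0, -350.1, 4.0], [415.2, -381.7, 4.0]]
pencil ends s [[597.5, -348.4, 4.0], [410.9, -382.0, 4.0]]
eraser t [[677.0, -160.7], [677.6, -181.4], [627.9, -176.6], [628.6, -156.0]] sides [20.8 50.  20.6 48.6] ctr [ 652.8 -168.7   12. ]
  +x dir yaw deg -5.47 y-edge yaw -0.09999999999999432
```

```bash
cat > m2.py <<'E'
from m import *
def tri(a,b):
    C=[];A=np.zeros((3,3));B=np.zeros(3)
    for r,uv in((t,a),(s,b)):
        p=und(r,uv)[0]; d=r['pose'][:3,:3]@np.r_[p,1]; d/=np.linalg.norm(d); M=np.eye(3)-np.outer(d,d); A+=M;B+=M@r['pose'][:3,3]; C.append((M,r['pose'][:3,3]))
    X=np.linalg.solve(A,B); return X.round(1),[np.linalg.norm(M@(X-c)).round(1) for M,c in C]
k=.64
print('lamp',tri((85*k,150*k),(300*k,45*k)))
c0=lambda p:cp([p],280,130,4.4)[0]; c1=lambda p:cp([p],230,200,4.2)[0]
print('sharp top',tri(c0((217,352)),c1((331,190))), onplane(t,c0((217,352)),59).round(1),onplane(s,c1((331,190)),59).round(1))
print('glue top',tri(c0((203,518)),c1((187,212))), onplane(t,c0((203,518)),92).round(1),onplane(s,c1((187,212)),92).round(1))
print('mug',onplane(t,(612*k,215*k),80).round())
print('jar',onplane(t,(435*k,170*k),80).round())
print('eraser s top corners'); rep('er',onplane(s,cp([(405,119),(437,133),(400,160),(363,147)],230,200,4.2),12))
E
python3 m2.py|tail -12
```

```text
pencil ends t [[600.0, -350.1, 4.0], [415.2, -381.7, 4.0]]
pencil ends s [[597.5, -348.4, 4.0], [410.9, -382.0, 4.0]]
eraser t [[677.0, -160.7], [677.6, -181.4], [627.9, -176.6], [628.6, -156.0]] sides [20.8 50.  20.6 48.6] ctr [ 652.8 -168.7   12. ]
  +x dir yaw deg -5.47 y-edge yaw -0.09999999999999432
lamp (array([670.8, 360.1, 443.9]), [np.float64(2.8), np.float64(2.8)])
sharp top (array([ 529.2, -205.1,   55.9]), [np.float64(0.7), np.float64(0.7)]) [[ 529.2 -204.9   59. ]] [[ 525. -207.   59.]]
glue top (array([ 425.5, -189. ,   89.1]), [np.float64(0.2), np.float64(0.2)]) [[ 425.6 -188.6   92. ]] [[ 422.4 -191.3   92. ]]
mug [[ 734. -379.   80.]]
jar [[807. -60.  80.]]
eraser s top corners
er [[670.0, -161.0], [671.4, -183.8], [631.6, -184.0], [626.7, -160.1]] sides [22.9 39.8 24.4 43.3] ctr [ 649.9 -172.2   12. ]
  +x dir yaw deg -0.51 y-edge yaw 7.709999999999994
```

```bash
python3 -m creep '[[[5.08,-6.84,0],-5],[[5.08,-6.84,0],-5],[[5.08,-6.84,0],-5],[[5.08,-6.84,0],-5],[[5.08,-6.84,0],-5],[[5.08,-6.84,0],-5]]' 1 20
```

```text
clock: 0.8
tcp_pos: [334.9, 414.4, 223.0]
tool_rot: [0.958, 0.288, 0.001, 0.001]
force: [-0.4, -0.9, 0.9]
opening: 87.2
```

```bash
python3 -m creep '[[[4,-7.33,0],-5],[[4,-7.33,0],-5],[[4,-7.33,0],-5],[[4,-7.33,0],-5],[[4,-7.33,0],-5],[[5.33,-14,0],-9],[[5.33,-14,0],-9],[[5.33,-14,0],-9],[[5.33,-14,0],-9],[[5.67,-20.67,0],-13],[[5.67,-20.67,0],-13],[[5.67,-20.67,0],-13],[[5.67,-20.67,0],-13],[[5.9,-26.18,0],-14.26],[[5.9,-26.18,0],-14.26],[[5.9,-26.18,0],-14.26],[[5.9,-26.18,0],-14.26],[[5.9,-26.18,0],-14.26],[[5.9,-26.18,0],-14.26],[[5.9,-26.18,0],-14.26]]'
cat > look.py <<'E'
import sys
from h import *
o=arm.get_obs(); q=o['tool_rot']; print(o['clock'],np.round(o['tcp_pos'],1),'yaw',np.degrees(np.arctan2(2*q[0]*q[1],q[0]**2-q[1]**2)).round(2),'op',round(o['opening'],1),'F',np.round(o['force'],1))
n=sys.argv[1]
if n!='-':
    for a in sys.argv[2:]:
        cam,x0,y0,x1,y1=a.split(','); r=arm.read_camera(cam); b=[int(v) for v in(x0,y0,x1,y1)]
        sc=min(800/(b[2]-b[0]),600/(b[3]-b[1])); crop(r,*b,n+cam,sc)
        np.savez(f'pics/{n}{cam}.npz',**r)
E
python3 look.py e1 scene,200,150,456,342 top,250,100,450,260
```

```text
clock: 2.8
tcp_pos: [507.7, -363.8, 222.4]
tool_rot: [0.767, -0.642, -0.0, -0.0]
force: [-0.2, 0.1, -0.1]
opening: 87.1
2.8 [ 507.7 -363.8  222.4] yaw -79.82 op 87.1 F [-0.2  0.1 -0.1]
```

View pics/e1scene.png

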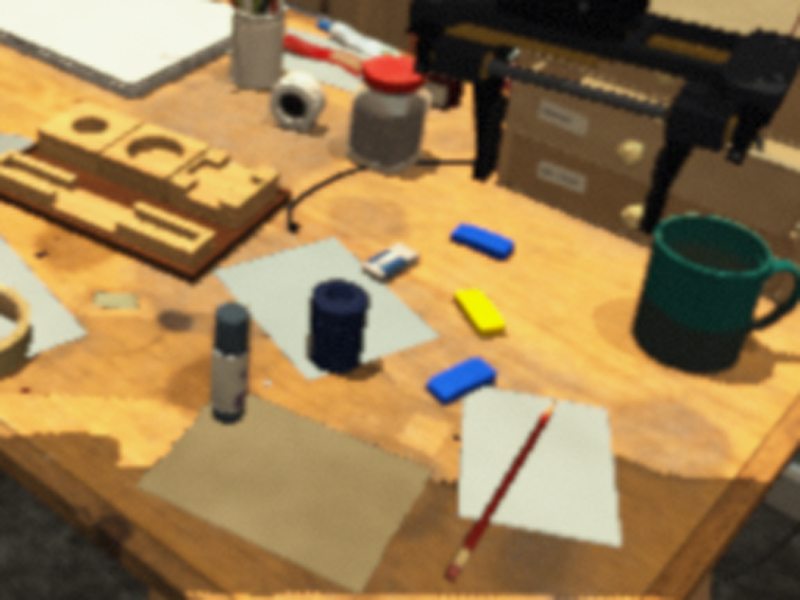

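View pics/e1top.png

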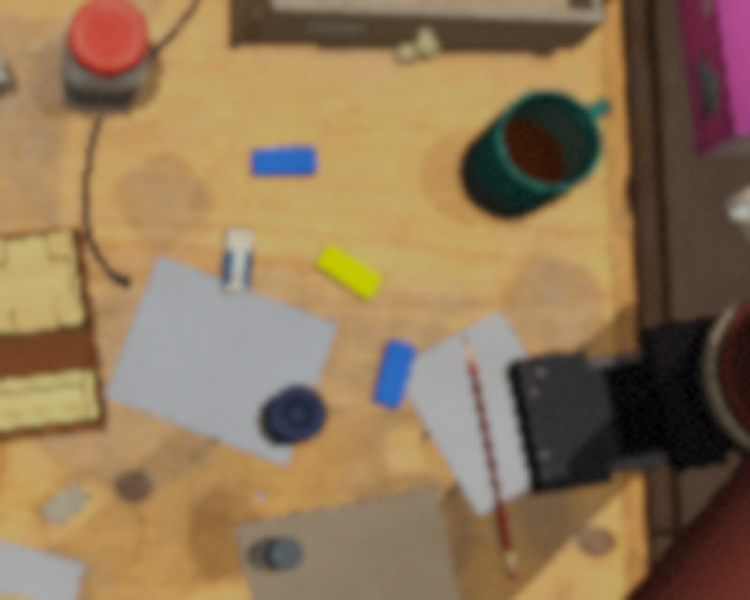

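```bash
python3 -m creep '[[[0,0,-1.5],0],[[0,0,-3],0],[[0,0,-4.5],0],[[0,0,-5.8],0],[[0,0,-6.3],0],[[0,0,-6.3],0],[[0,0,-6.3],0]]' 0.5 20; python3 look.py e2 scene,300,230,412,314 top,330,170,430,245
```

```text
clock: 3.6
tcp_pos: [508.0, -365.8, 35.3]
tool_rot: [0.767, -0.642, 0.001, -0.0]
force: [-0.0, -0.5, 1.2]
opening: 45.5
3.6 [ 508.  -365.8   35.3] yaw -79.91 op 45.5 F [-0.  -0.5  1.2]
```

View pics/e2scene.png

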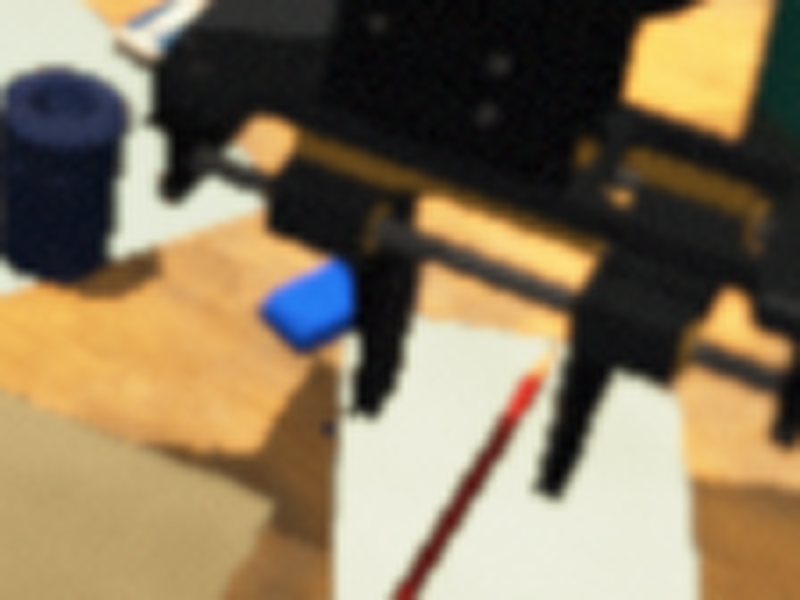

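View pics/e2top.png

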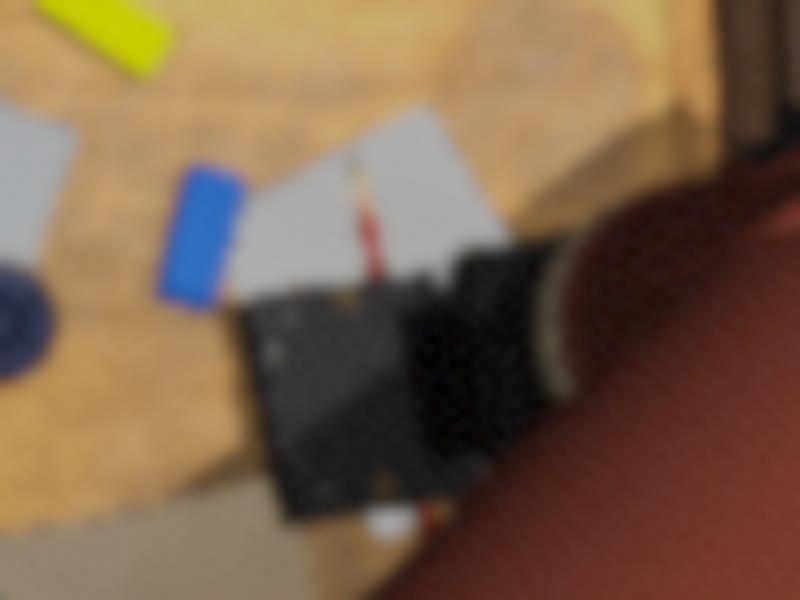

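The tips straddle the pencil, seen at scene crop (365,410) and (550,490). I'll use their projection to check the camera offset here.

```bash
python3 - <<'E'
from h import *
r=dict(np.load('pics/e2scene.npz'))
uv=(np.array([[365,412],[550,492]])+.5)/7.143-.5+[300,230]
print(onplane(r,uv,33).round(1), onplane(r,uv,33).mean(0).round(1))
u=np.array([100,10.]);a=np.radians(-79.9)
E
```

```text
[[ 499.8 -337.4   33. ]
 [ 508.7 -391.4   33. ]] [ 504.3 -364.4   33. ]
```

```bash
python3 -m creep '[[[0,0,-0.5],0],[[0,0,-0.8],0],[[0,0,-1.0],0],[[0,0,-1.0],0],[[0,0,-1.0],0]]' 0.5 20; python3 look.py -;  python3 -m creep '[[[0,0,0],0],[[0,0,0],0],[[0,0,0],0],[[0,0,0],0],[[0,0,0],0],[[0,0,0],0],[[0,0,0],0]]' 0 20; python3 look.py -
```

```text
clock: 4.2
tcp_pos: [506.9, -365.5, 3.4]
tool_rot: [0.766, -0.642, -0.0, 0.0]
force: [-0.3, -0.2, -0.3]
opening: 43.6
4.2 [ 506.9 -365.5    3.4] yaw -79.95 op 43.6 F [-0.3 -0.2 -0.3]
clock: 4.9
tcp_pos: [507.1, -365.4, 3.6]
tool_rot: [0.766, -0.642, 0.0, -0.0]
force: [0.1, 0.5, -0.1]
opening: 6.7
4.9 [ 507.1 -365.4    3.6] yaw -79.94 op 6.7 F [ 0.1  0.5 -0.1]
```

```bash
python3 -m creep '[[[0,0,0],0],[[0,0,0],0],[[0,0,-0.07],0],[[0,0,-0.07],0],[[0,0,-0.07],0]]' 0.3 20; python3 look.py -;  python3 -m creep '[[[0,0,0],0],[[0,0,0],0],[[0,0,0],0],[[0,0,0],0],[[0,0,0],0],[[0,0,0],0],[[0,0,0],0]]' 0 25; python3 look.py -
```

```text
clock: 5.4
tcp_pos: [507.0, -365.3, 1.3]
tool_rot: [0.766, -0.642, -0.0, 0.0]
force: [0.2, -0.3, -0.2]
opening: 25.3
5.4 [ 507.  -365.3    1.3] yaw -79.94 op 25.3 F [ 0.2 -0.3 -0.2]
clock: 6.1
tcp_pos: [507.1, -365.4, 1.5]
tool_rot: [0.766, -0.642, 0.0, -0.0]
force: [-0.7, 0.6, 0.1]
opening: 7.2
6.1 [ 507.1 -365.4    1.5] yaw -79.94 op 7.2 F [-0.7  0.6  0.1]
```

```bash
python3 -m creep '[[[0,0,1],0],[[0,0,2],0],[[0,0,3.5],0],[[0,0,5],0],[[0,-0,5],0]]'; python3 look.py e3 scene,300,150,412,234
```

```text
clock: 6.6
tcp_pos: [509.1, -367.9, 157.6]
tool_rot: [0.766, -0.643, 0.004, -0.001]
force: [0.7, -0.5, -0.5]
opening: 6.7
6.6 [ 509.1 -367.9  157.6] yaw -79.98 op 6.7 F [ 0.7 -0.5 -0.5]
```

View pics/e3scene.png

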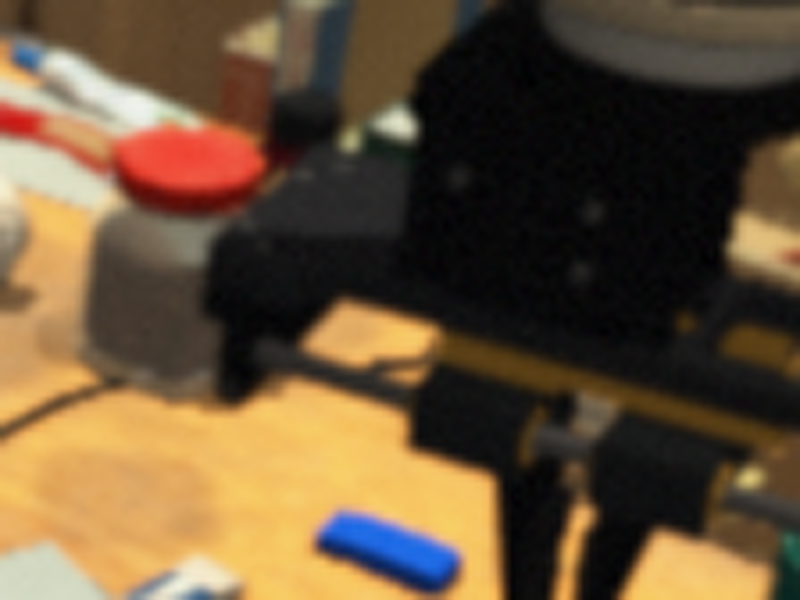

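```bash
python3 -m creep '[[[0.1,1.4,0],1],[[0.1,2.8,0],2],[[0.2,4.2,0],3],[[0.3,5.6,0],4],[[0.3,7,0],5],[[0.4,8.4,0],6],[[0.4,9.8,0],7],[[0.5,11.2,0],8],[[0.6,12.6,0],9],[[0.63,13.97,0],10],[[0.63,13.97,0],11.01],[[0.63,13.97,0],11.01],[[0.63,13.97,0],11.01],[[0.63,13.97,0],11.01]]'; python3 look.py e4 scene,100,80,356,272 top,170,120,300,218
```

```text
clock: 8.05
tcp_pos: [525.7, 52.5, 151.1]
tool_rot: [0.998, 0.068, -0.0, 0.0]
force: [-0.0, -0.2, 0.5]
opening: 6.7
8.05 [525.7  52.5 151.1] yaw 7.84 op 6.7 F [-0.  -0.2  0.5]
```

View pics/e4scene.png

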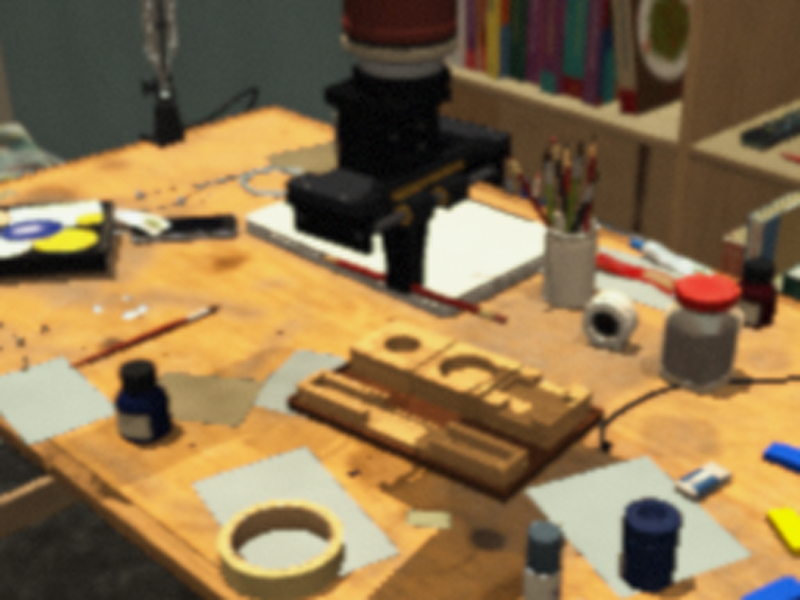

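View pics/e4top.png

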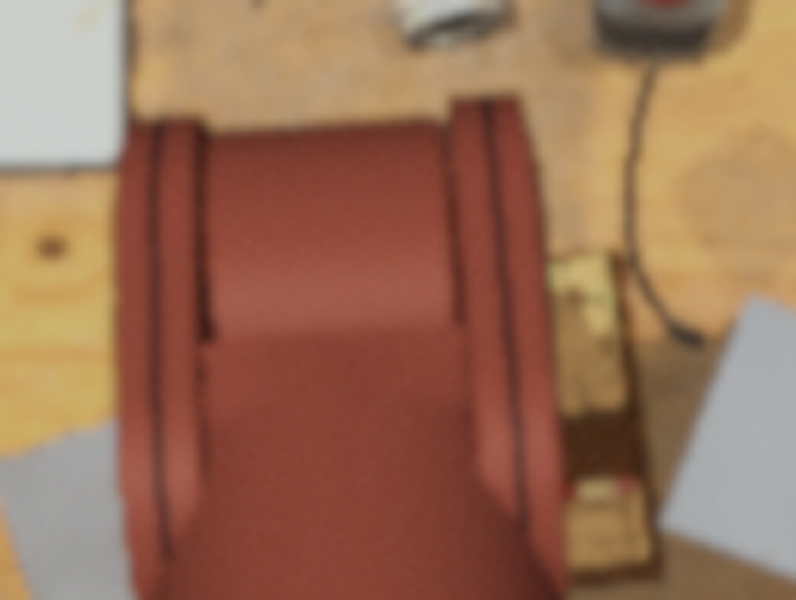

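```bash
python3 - <<'E'
from h import *
r=dict(np.load('pics/e4scene.npz'))
uv=(np.array([[330,260],[505,322],[403,290]])+.5)/3.125-.5+[100,80]
print(onplane(r,uv,154).round(1), onplane(r,uv,154)[:2].mean(0).round(1))
print(proj(r,[[525.7,53,151.4],[526.4,53.8,26]]).round(1), uv.round(1))
E
```

```text
[[512.5 133.1 154. ]
 [536.6 -46.6 154. ]
 [518.   48.7 154. ]] [524.6  43.2 154. ]
[[229.7 171.9]
 [230.4 213.1]] [[205.3 162.9]
 [261.3 182.7]
 [228.6 172.5]]
```

```bash
python3 -m creep '[[[0,0.1,-1.3],0.03],[[0,0.1,-2.6],0.03],[[0,0.1,-3.5],0.03],[[0,0.1,-3.7],0.03],[[0,0.1,-3.7],0.03],[[0,0.1,-3.7],0.03]]'; python3 look.py e5 scene,180,150,300,240 top,170,120,300,218
```

```text
clock: 8.75
tcp_pos: [527.0, 56.6, 41.9]
tool_rot: [0.997, 0.073, 0.001, -0.0]
force: [0.6, 0.1, 0.0]
opening: 6.5
8.75 [527.   56.6  41.9] yaw 8.32 op 6.5 F [0.6 0.1 0. ]
```

View pics/e5scene.png

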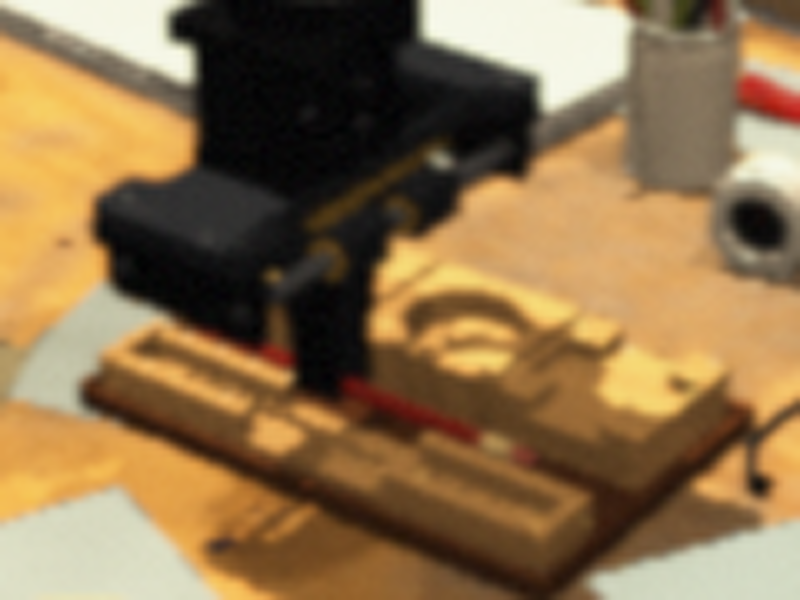

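View pics/e5top.png

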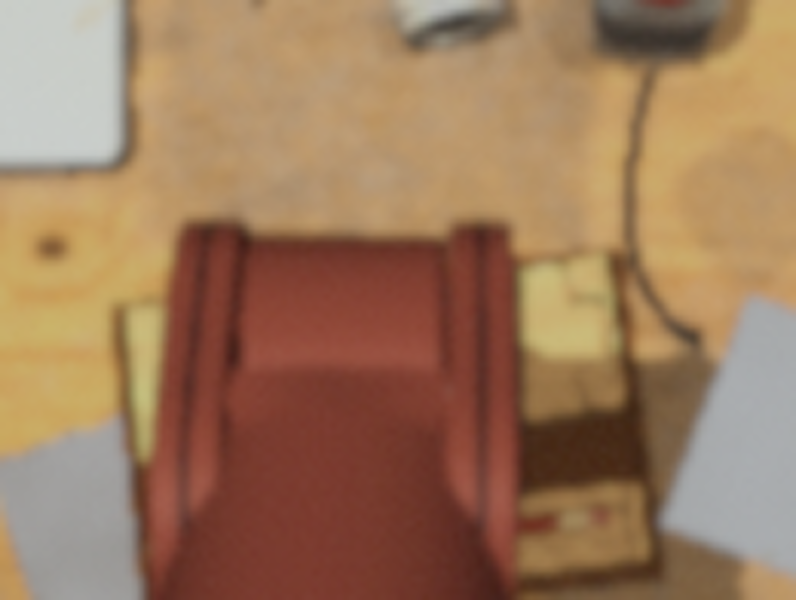

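```bash
python3 - <<'E'
from h import *
r=dict(np.load('pics/e5top.npz'))
uv=(np.array([[612,515],[520,525]])+.5)/6.123-.5+[170,120]
P=onplane(r,uv,44); print(P.round(1))
r=dict(np.load('pics/e5scene.npz'))
uv=(np.array([[538,458],[350,388],[195,330]])+.5)/6.667-.5+[180,150]
Q=onplane(r,uv,44); print(Q.round(1))
a=np.radians(8.1); c=np.array([526.4,53.8]);ex=np.array([np.cos(a),np.sin(a)]);ey=np.array([-ex[1],ex[0]])
for p in list(P)+list(Q): print(((p[:2]-c)@ex).round(1),((p[:2]-c)@ey).round(1))
E
```

```text
[[ 5.433e+02 -4.210e+01  4.400e+01]
 [ 5.376e+02 -5.000e-01  4.400e+01]]
[[544.8 -39.3  44. ]
 [528.6  49.3  44. ]
 [514.4 128.2  44. ]]
3.2 -97.4
3.4 -55.4
5.1 -94.7
1.6 -4.8
-1.4 75.4
```

```bash
python3 -m creep '[[[-0.06,0,-0.2],-0.12],[[-0.06,0,-0.4],-0.12],[[-0.06,0,-0.55],-0.12],[[-0.06,0,-0.7],-0.12],[[-0.06,0,-0.8],-0.12],[[-0.06,0,-0.8],-0.12]]'; python3 look.py e6 scene,180,150,300,240 top,170,120,300,218
```

```text
clock: 9.45
tcp_pos: [523.8, 56.6, 15.9]
tool_rot: [0.998, 0.065, -0.0, 0.0]
force: [0.4, 1.0, 0.3]
opening: 6.8
9.45 [523.8  56.6  15.9] yaw 7.42 op 6.8 F [0.4 1.  0.3]
```

View pics/e6scene.png

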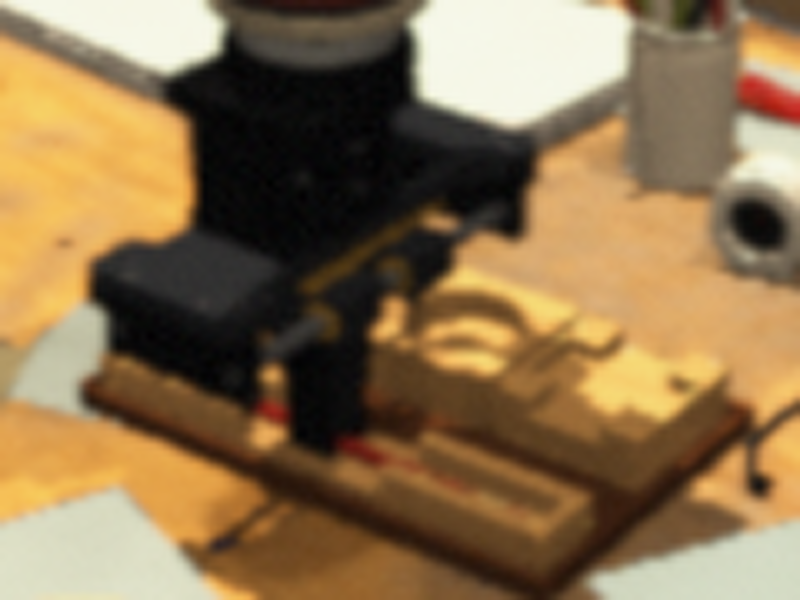

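View pics/e6top.png

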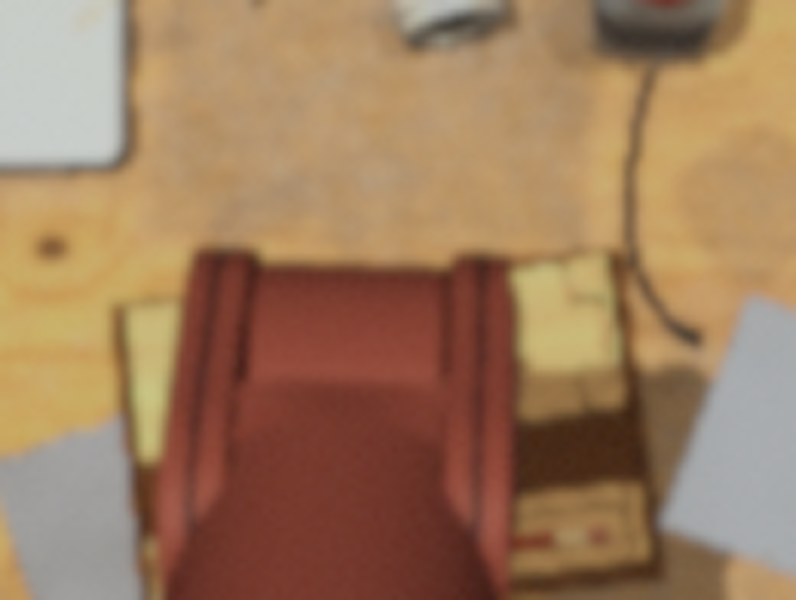

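```bash
python3 -m creep '[[[0,0,-0.02],0],[[0,0,-0.02],0]]'; python3 -m creep '[[[0,0,0],0],[[0,0,0],0],[[0,0,0],0],[[0,0,0],0],[[0,0,1],0],[[0,0,2.5],0],[[0,0,4],0],[[0,0,5],0],[[0,0,5],0]]' 0.35; python3 look.py e7 scene,180,150,300,240
```

```text
clock: 9.75
tcp_pos: [524.2, 56.8, 16.0]
tool_rot: [0.998, 0.065, 0.0, -0.0]
force: [-1.0, 0.5, 0.8]
opening: 7.3
clock: 10.65
tcp_pos: [526.7, 57.1, 170.3]
tool_rot: [0.998, 0.065, 0.004, -0.001]
force: [0.7, 0.3, -0.1]
opening: 30.2
10.65 [526.7  57.1 170.3] yaw 7.41 op 30.2 F [ 0.7  0.3 -0.1]
```

View pics/e7scene.png

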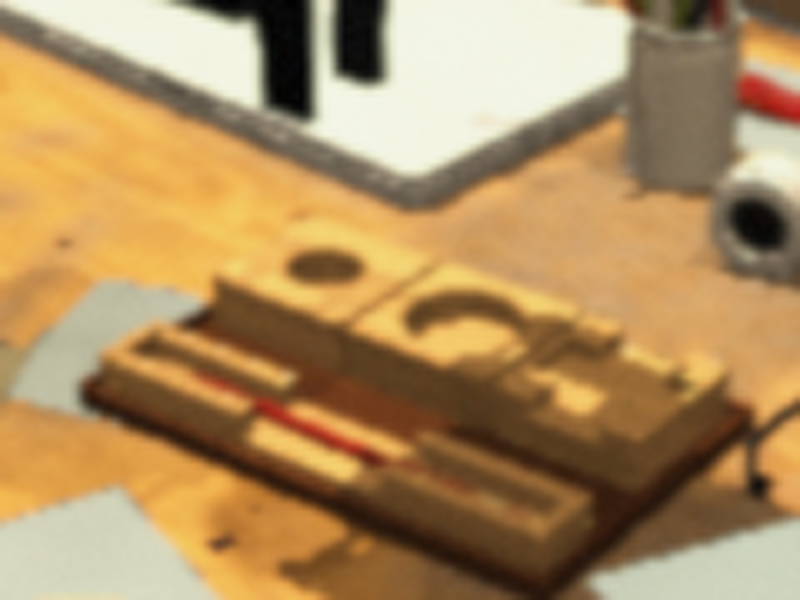

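The pencil lies in its groove (scene crop, about (200,375) to (500,490)) and is released. Next is a close look at the eraser.

```bash
python3 - <<'E'
from h import *
import pickle
t,s=pickle.load(open('f0.pkl','rb'))
crop(t,303,155,323,185,'er_t',20)
crop(s,310,220,345,245,'er_s',20)
a=cv2.imread('pics/er_t.png');b=cv2.imread('pics/er_s.png')
c=np.zeros((600,800,3),np.uint8);c[:,:400]=cv2.resize(a,(400,600));
cv2.imwrite('pics/er_t.png',c[:,:400])
E
```

View pics/er_t.png

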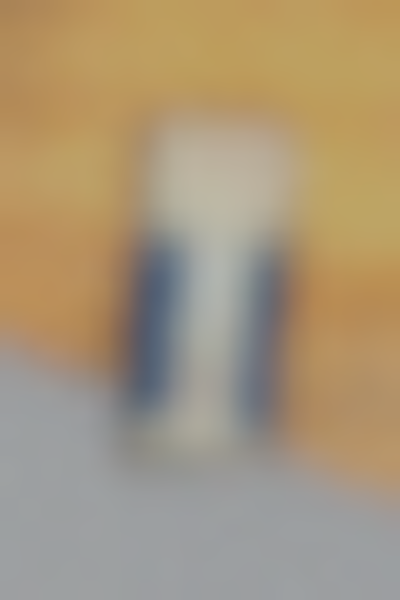

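View pics/er_s.png

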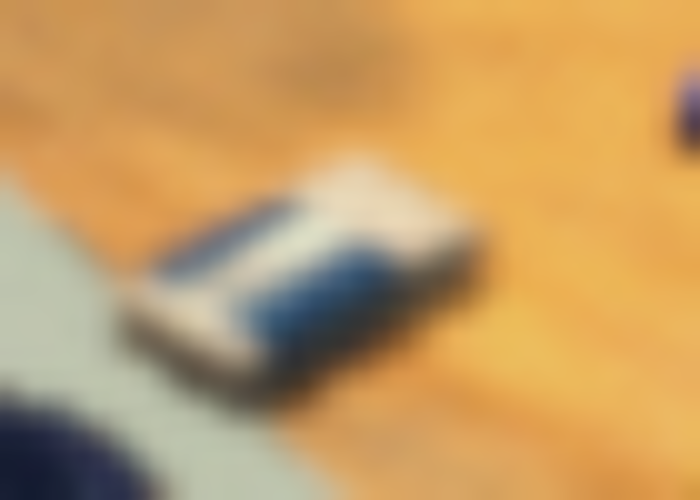

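```bash
python3 - <<'E' | tail -4
from m import *
rep('T',onplane(t,cp([(150,112),(298,118),(278,440),(130,425)],303,155,20),12))
rep('S',onplane(s,cp([(352,150),(475,228),(270,380),(128,303)],310,220,20),12))
E
```

```text
T [[679.5, -160.5], [679.3, -182.3], [631.1, -179.3], [632.6, -157.6]] sides [21.8 48.4 21.7 47. ] ctr [ 655.6 -169.9   12. ]
  +x dir yaw deg -3.57 y-edge yaw -2.3499999999999943
S [[675.6, -160.5], [672.1, -182.2], [625.4, -182.7], [626.3, -160.0]] sides [22.  46.7 22.7 49.4] ctr [ 649.9 -171.3   12. ]
  +x dir yaw deg 0.01 y-edge yaw -5.670000000000002
```

```bash
python3 -m creep '[[[0.7,-1.2,0],-1],[[1.4,-2.4,0],-2],[[2,-3.6,0],-3],[[2.7,-4.8,0],-4],[[3.4,-6,0],-5],[[4,-7,0],-6],[[4.3,-7.59,0],-7],[[4.3,-7.59,0],-8],[[4.3,-7.59,0],-9],[[4.3,-7.59,0],-10],[[4.3,-7.59,0],-11],[[4.3,-7.59,-1],-12],[[4.3,-7.59,-2.2],-12.55],[[4.3,-7.59,-3.5],-12.55],[[4.3,-7.59,-4.2],-12.55],[[4.3,-7.59,-4.2],-12.55],[[4.3,-7.59,-4.2],-12.55]]' 0.6; python3 look.py e8 scene,260,170,380,260 top,260,100,380,190
```

```text
clock: 12.4
tcp_pos: [652.7, -171.3, 39.5]
tool_rot: [-0.688, 0.725, 0.0, -0.001]
force: [0.0, 0.0, 0.1]
opening: 52.4
12.4 [ 652.7 -171.3   39.5] yaw -93.01 op 52.4 F [0.  0.  0.1]
```

View pics/e8scene.png

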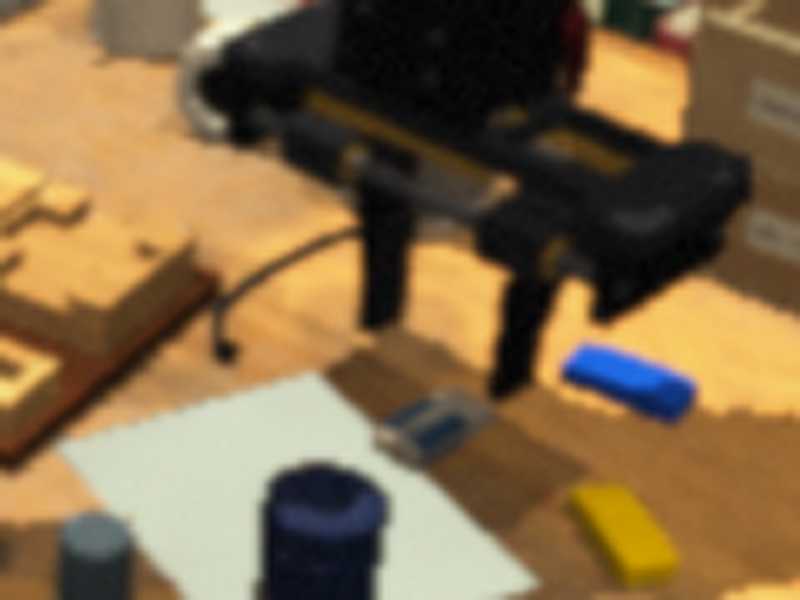

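View pics/e8top.png

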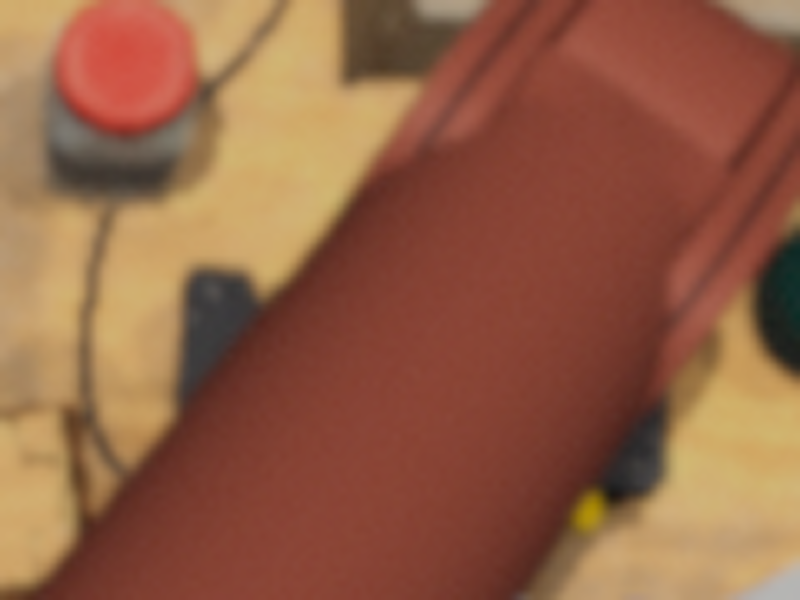

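```bash
python3 -m creep '[[[0,0,-0.6],0],[[0,0,-1],0],[[0,0,-1.2],0],[[0,0,-1.2],0],[[0,0,-1.2],0]]'; python3 look.py -;  python3 -m creep '[[[0,0,0],0],[[0,0,0],0],[[0,0,0],0],[[0,0,0],0],[[0,0,0],0],[[0,0,0],0],[[0,0,0],0]]' 0 20; python3 look.py e9 scene,260,170,380,260
```

```text
clock: 13.0
tcp_pos: [653.2, -171.1, 4.0]
tool_rot: [-0.688, 0.725, -0.0, -0.0]
force: [-0.3, -0.2, -0.8]
opening: 52.2
13.0 [ 653.2 -171.1    4. ] yaw -92.99 op 52.2 F [-0.3 -0.2 -0.8]
clock: 13.7
tcp_pos: [653.2, -171.0, 4.0]
tool_rot: [-0.688, 0.725, -0.0, 0.0]
force: [0.1, 0.9, 1.0]
opening: 22.2
13.7 [ 653.2 -171.     4. ] yaw -92.98 op 22.2 F [0.1 0.9 1. ]
```

View pics/e9scene.png

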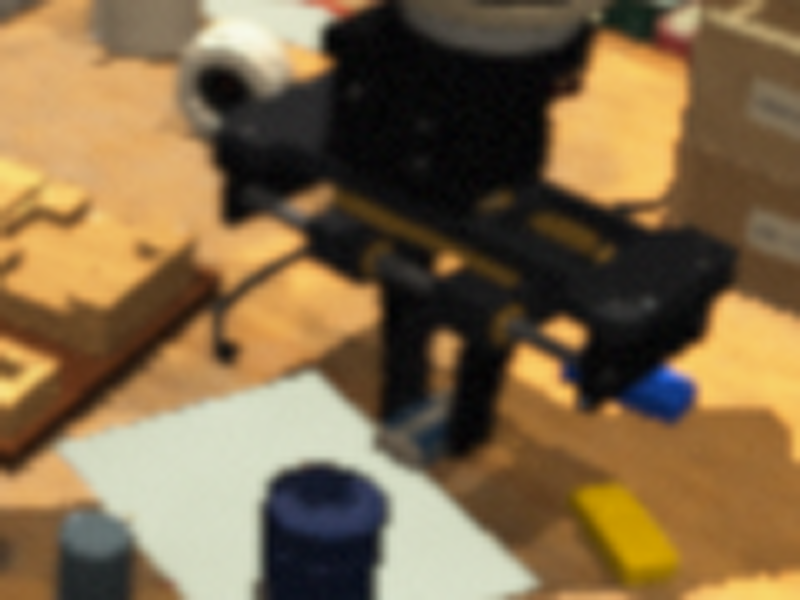

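```bash
python3 -m creep '[[[0,0,1],0],[[0,0,2.3],0],[[0,0,3.3],1],[[0,0.8,3.3],2],[[-0.2,1.6,3.3],3],[[-0.4,2.4,3.3],4],[[-0.5,3.2,3.3],5],[[-0.6,4,3.3],6],[[-0.8,4.8,3.3],7],[[-0.91,5.44,3.3],8],[[-0.91,5.44,3.3],9],[[-0.91,5.44,3.3],10],[[-0.91,5.44,3.3],11],[[-0.91,5.44,3.3],12],[[-0.91,5.44,3.3],12.64],[[-0.91,5.44,3.3],12.64],[[-0.91,5.44,2],12.64],[[-0.91,5.44,1.5],12.64],[[-0.91,5.44,1.5],12.64],[[-0.91,5.44,1.5],12.64]]';  python3 look.py e10 scene,200,150,320,240 top,190,120,310,210
```

```text
clock: 15.75
tcp_pos: [625.9, -8.0, 49.3]
tool_rot: [0.998, 0.07, -0.0, 0.0]
force: [0.6, -0.2, 0.3]
opening: 21.8
15.75 [625.9  -8.   49.3] yaw 8.07 op 21.8 F [ 0.6 -0.2  0.3]
```

View pics/e10scene.png

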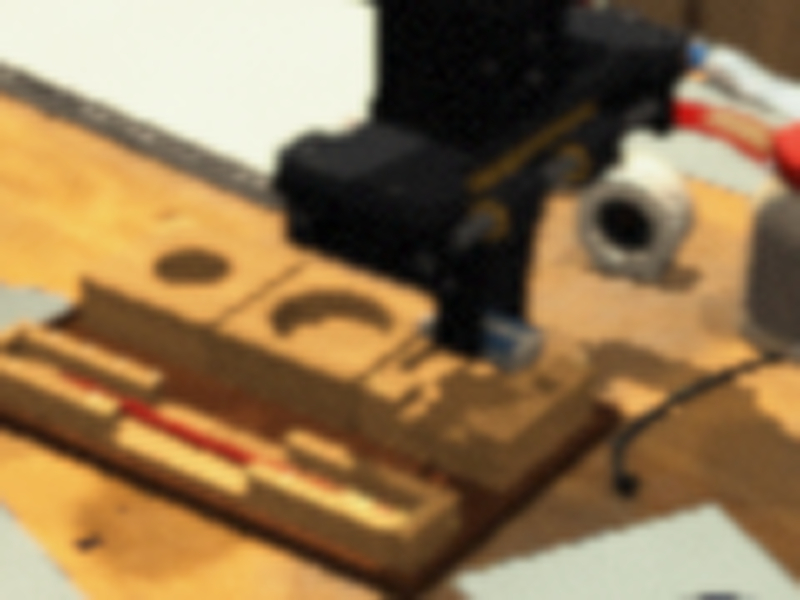

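View pics/e10top.png

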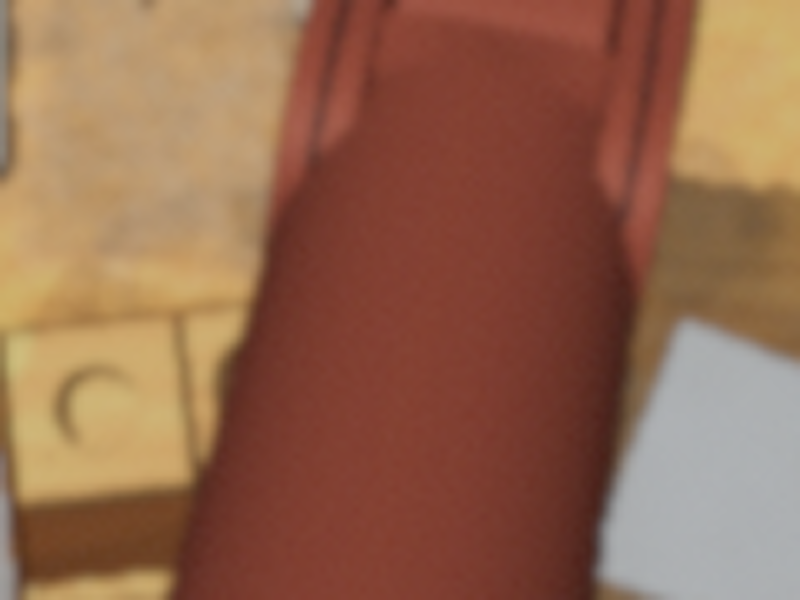

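```bash
python3 - <<'E'
from h import *
r=dict(np.load('pics/e10scene.npz'))
a=np.radians(8.1); c=np.array([626.3,-7.7]);ex=np.array([np.cos(a),np.sin(a)]);ey=np.array([-ex[1],ex[0]])
def px(x,y,z): return ((proj(r,[*(c+x*ex+y*ey),z])[0]-[200,150]+.5)*6.667-.5).round()
for n,P in {'eraser -y end top':[(-11,-26,57.5),(11,-26,57.5)],'bot':[(-11,-26,45.5),(11,-26,45.5)],'+y':[(-11,26,57.5),(-11,26,45.5)],
 'block top corners':[(-36,-36,32),(36,-36,32),(36,36,32),(-36,36,32)]}.items(): print(n,[px(*p).tolist() for p in P])
im=cv2.imread('pics/e10scene.png')[270:420,360:620]; cv2.imwrite('pics/e10z.png',cv2.resize(im,None,fx=3,fy=3))
E
```

```text
eraser -y end top [[523.0, 354.0], [552.0, 332.0]]
bot [[522.0, 380.0], [550.0, 357.0]]
+y [[417.0, 315.0], [416.0, 340.0]]
block top corners [[507.0, 442.0], [601.0, 368.0], [458.0, 315.0], [361.0, 385.0]]
```

View pics/e10z.png

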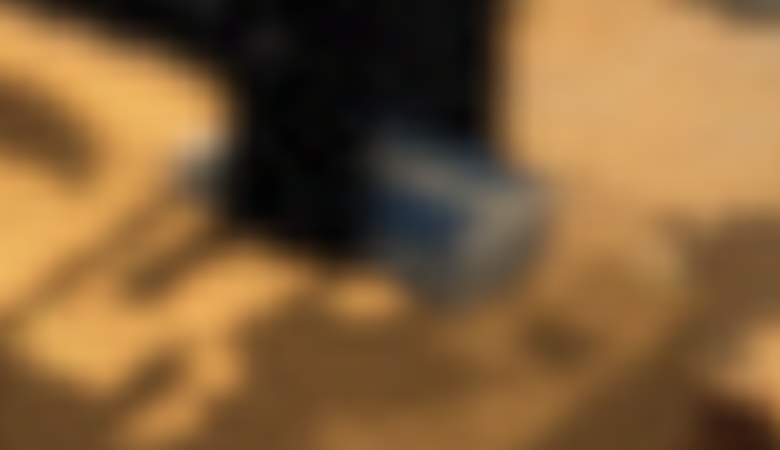

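```bash
python3 -m creep '[[[0,-0.05,-0.2],0],[[0,-0.05,-0.4],0],[[0,-0.05,-0.55],0],[[0,-0.05,-0.65],0],[[0,-0.05,-0.7],0],[[0,-0.05,-0.7],0],[[0,-0.05,-0.7],0]]';  python3 look.py e11 scene,200,150,320,240
```

```text
clock: 16.55
tcp_pos: [625.9, -9.3, 27.9]
tool_rot: [0.997, 0.071, 0.0, 0.0]
force: [0.4, -0.1, 0.1]
opening: 21.7
16.55 [625.9  -9.3  27.9] yaw 8.14 op 21.7 F [ 0.4 -0.1  0.1]
```

View pics/e11scene.png

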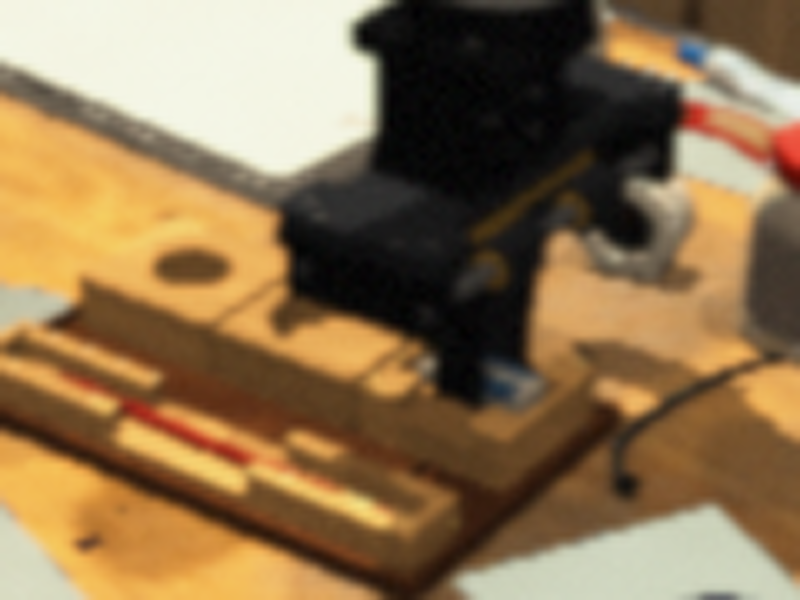

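```bash
python3 -m creep '[[[0,0,-0.03],0],[[0,0,-0.03],0]]'; python3 look.py -; python3 -m creep '[[[0,0,0],0],[[0,0,0],0],[[0,0,0],0],[[0,0,1],0],[[0,0,2.5],0],[[0,0,4],0],[[0,0,4.5],0],[[0,-3,4.5],0],[[0,-4,4.5],0],[[0,-4,4.5],0]]' 0.45; python3 look.py e12 scene,200,150,320,240 top,190,120,310,210
```

```text
clock: 16.8
tcp_pos: [625.8, -9.2, 27.0]
tool_rot: [0.997, 0.071, 0.0, -0.0]
force: [-0.2, 0.3, -1.3]
opening: 21.7
16.8 [625.8  -9.2  27. ] yaw 8.15 op 21.7 F [-0.2  0.3 -1.3]
clock: 17.8
tcp_pos: [624.7, -135.3, 162.2]
tool_rot: [0.998, 0.068, 0.0, 0.001]
force: [-0.1, -0.8, 1.2]
opening: 39.2
17.8 [ 624.7 -135.3  162.2] yaw 7.84 op 39.2 F [-0.1 -0.8  1.2]
```

View pics/e12scene.png

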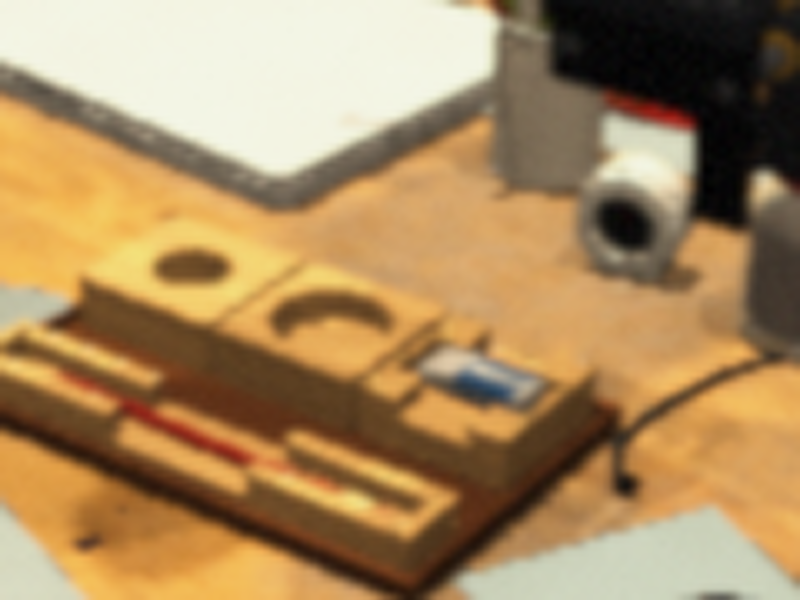

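View pics/e12top.png

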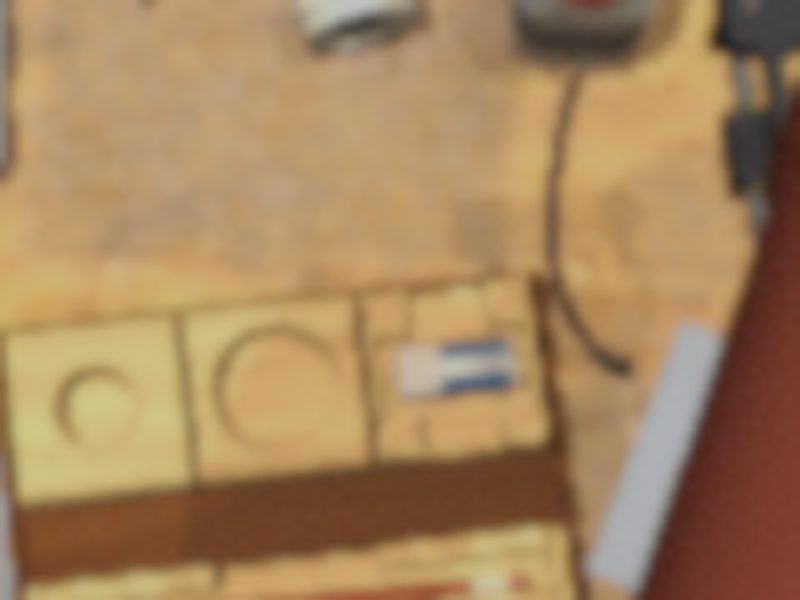

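```bash
python3 -m creep '[[[-1.2,-1,0],0],[[-2.4,-2,0],0],[[-3.26,-2.56,0],0],[[-3.26,-2.56,0],0],[[-3.26,-2.56,-1.3],0],[[-3.26,-2.56,-2.7],0],[[-3.26,-2.56,-2.7],0],[[-3.26,-2.56,-2.7],0]]' 0.75; python3 look.py e13 scene,240,170,360,260
```

```text
clock: 18.7
tcp_pos: [528.3, -205.1, 81.2]
tool_rot: [0.997, 0.072, -0.001, -0.0]
force: [0.5, -0.3, 0.7]
opening: 65.0
18.7 [ 528.3 -205.1   81.2] yaw 8.21 op 65.0 F [ 0.5 -0.3  0.7]
```

View pics/e13scene.png

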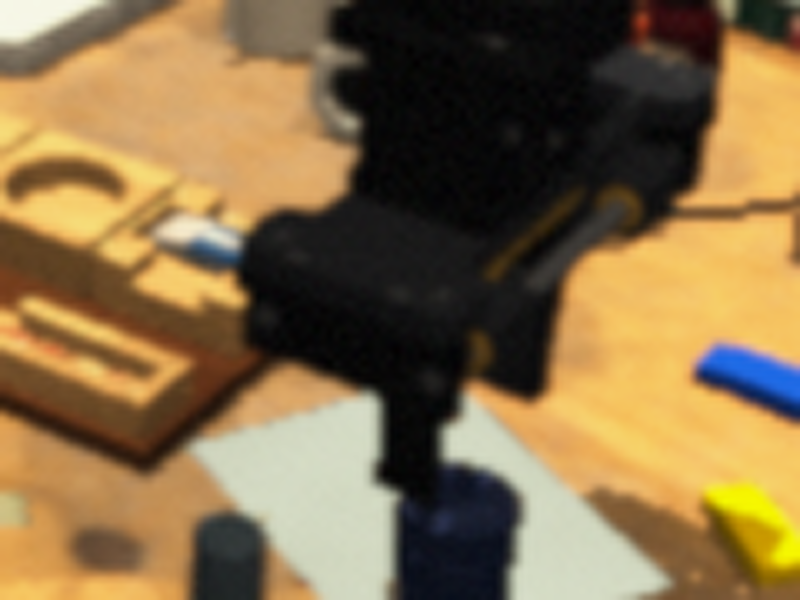

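```bash
python3 -m creep '[[[0,0,-0.5],0],[[0,0,-1],0],[[0,0,-1.5],0],[[0,0,-1.75],0],[[0,0,-1.75],0],[[0,0,-1.75],0]]'; python3 look.py -;  python3 -m creep '[[[0,0,0],0],[[0,0,0],0],[[0,0,0],0],[[0,0,0],0],[[0,0,0],0],[[0,0,0],0]]' 0 20; python3 look.py -; python3 -m creep '[[[0,0,0.5],0],[[0,0,1.5],0],[[0,0,3],0],[[0,0,3],0],[[0,0,3],0]]'; python3 look.py e14 scene,240,170,360,260
```

```text
clock: 19.35
tcp_pos: [528.0, -206.3, 28.4]
tool_rot: [0.997, 0.071, -0.0, 0.0]
force: [0.4, 0.1, -0.2]
opening: 65.3
19.35 [ 528.  -206.3   28.4] yaw 8.12 op 65.3 F [ 0.4  0.1 -0.2]
clock: 19.95
tcp_pos: [528.2, -206.1, 28.7]
tool_rot: [0.997, 0.071, 0.0, 0.0]
force: [0.5, 0.2, 3.2]
opening: 42.9
19.95 [ 528.2 -206.1   28.7] yaw 8.14 op 42.9 F [0.5 0.2 3.2]
clock: 20.45
tcp_pos: [528.8, -206.3, 120.2]
tool_rot: [0.997, 0.071, 0.001, 0.0]
force: [-1.3, 0.1, 0.0]
opening: 42.6
20.45 [ 528.8 -206.3  120.2] yaw 8.14 op 42.6 F [-1.3  0.1  0. ]
```

View pics/e14scene.png

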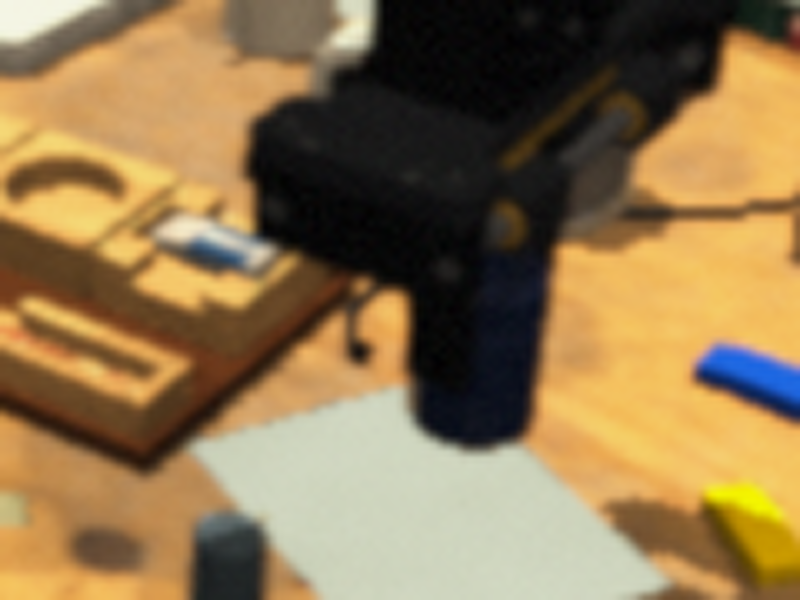

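```bash
python3 -m creep '[[[0.4,1.3,0],0],[[0.8,2.6,0],0],[[1.2,3.9,0],0],[[1.7,5.2,0],0],[[2.1,6.5,0],0],[[2.5,7.8,0],0],[[2.9,9.12,0],0],[[2.9,9.12,0],0],[[2.9,9.12,0],0],[[2.9,9.12,-1],0],[[2.9,9.12,-1.7],0],[[2.9,9.12,-1.7],0],[[2.9,9.12,-1.7],0]]'; python3 look.py e15 scene,180,130,300,220
python3 - <<'E'
from h import *
r=dict(np.load('pics/e14scene.npz'))
b=528.5,-206.1
def px(r,p,o,k=6.667): return ((proj(r,p)-o+.5)*k-.5).round()
print('pred bottom ctr',px(r,[*b,91],[240,170]),'tcp',px(r,[*b,119],[240,170]))
r=dict(np.load('pics/e15scene.npz'))
print(px(r,[[615.6,67.5,39.5],[615.6,67.5,32]],[180,130]))
E
```

```text
clock: 21.8
tcp_pos: [614.6, 66.1, 67.5]
tool_rot: [0.998, 0.07, -0.001, 0.0]
force: [-0.2, -0.0, -0.5]
opening: 42.9
21.8 [614.6  66.1  67.5] yaw 8.04 op 42.9 F [-0.2 -0.  -0.5]
pred bottom ctr [[471. 420.]] tcp [[479. 351.]]
[[468. 439.]
 [468. 454.]]
```

View pics/e15scene.png

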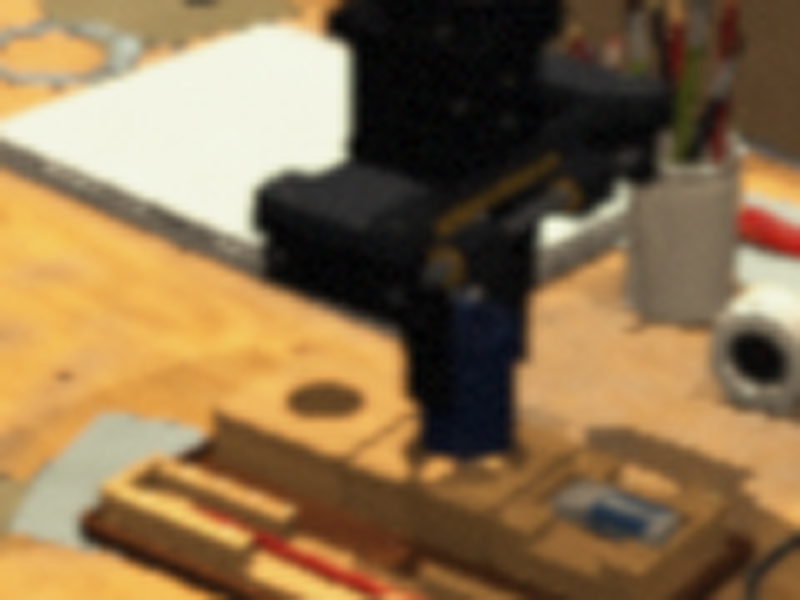

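```bash
python3 -m creep '[[[0,0,-0.2],0],[[0,0,-0.4],0],[[0,0,-0.55],0],[[0,0,-0.65],0],[[0,0,-0.74],0],[[0,0,-0.74],0],[[0,0,-0.74],0]]'; python3 look.py e16 scene,180,130,300,220
```

```text
clock: 22.55
tcp_pos: [615.1, 67.5, 45.3]
tool_rot: [0.997, 0.071, 0.0, 0.0]
force: [0.1, -0.3, -1.0]
opening: 43.1
22.55 [615.1  67.5  45.3] yaw 8.14 op 43.1 F [ 0.1 -0.3 -1. ]
```

View pics/e16scene.png

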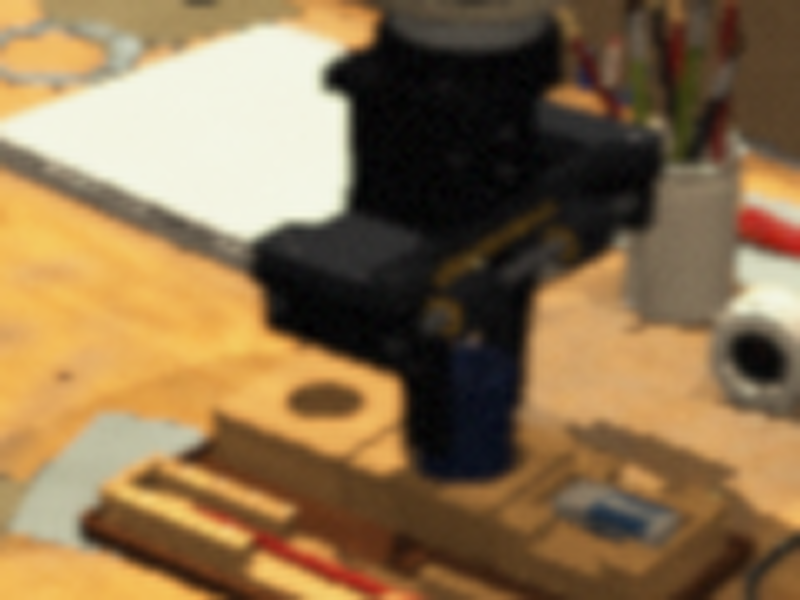

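```bash
python3 -m creep '[[[0,0,-0.02],0],[[0,0,-0.02],0]]'; python3 look.py -; python3 -m creep '[[[0,0,0],0],[[0,0,0],0],[[0,0,0],0],[[0,0,1],0],[[0,0,2.5],0],[[0,0,4],0],[[0,0,4],0],[[-1,-1.2,4],0],[[-2,-2.5,4],0],[[-3,-3.8,4],0],[[-4,-5,4],0],[[-5,-6.5,4],0],[[-6.33,-8.59,4],0],[[-6.33,-8.59,4],0],[[-6.33,-8.59,4],0],[[-6.33,-8.59,4],0]]' 0.7; python3 look.py e17 scene,180,130,300,220 top,190,120,310,210
```

```text
clock: 22.8
tcp_pos: [615.1, 67.5, 44.7]
tool_rot: [0.997, 0.071, 0.0, -0.0]
force: [0.5, -0.3, -0.1]
opening: 43.0
22.8 [615.1  67.5  44.7] yaw 8.14 op 43.0 F [ 0.5 -0.3 -0.1]
clock: 24.4
tcp_pos: [425.0, -190.2, 164.6]
tool_rot: [0.998, 0.07, 0.0, -0.0]
force: [-0.3, 0.6, -0.7]
opening: 61.1
24.4 [ 425.  -190.2  164.6] yaw 8.06 op 61.1 F [-0.3  0.6 -0.7]
```

View pics/e17scene.png

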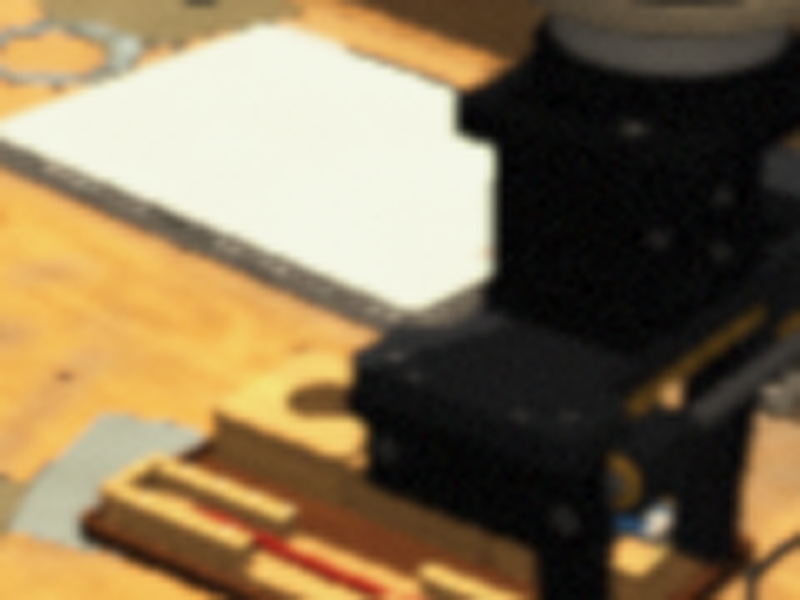

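View pics/e17top.png

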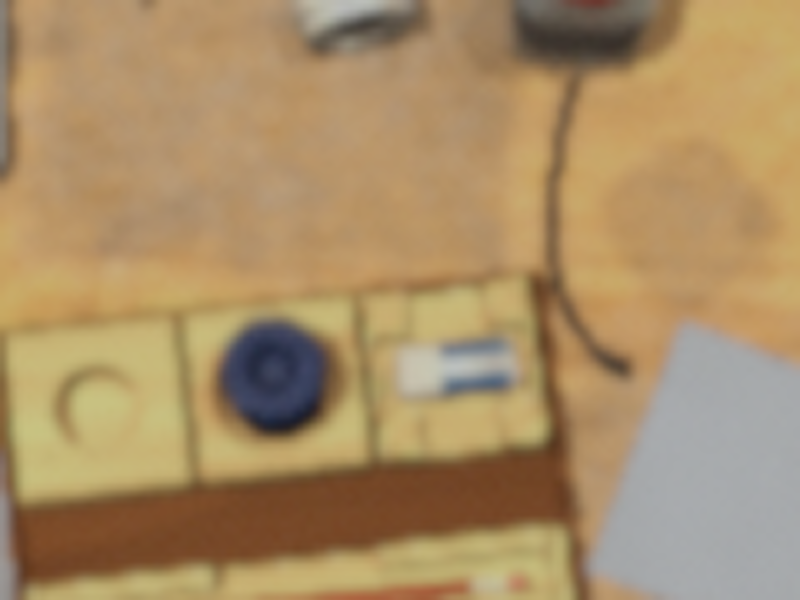

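The sharpener stands in its well at top crop (275,375), and the eraser is flat. Next is the glue stick.

```bash
python3 -m creep '[[[0,0,-1],0],[[0,0,-1.9],0],[[0,0,-1.9],0],[[0,0,-1.9],0]]'; python3 look.py e18 scene,210,200,330,290
python3 - <<'E'
from h import *
r=dict(np.load('pics/e18scene.npz'))
print(((proj(r,[[425.7,-190.1,107.5],[425.7,-190.1,92],[425.7,-190.1,0]])-[210,200]+.5)*6.667).round())
E
```

```text
clock: 24.9
tcp_pos: [425.3, -189.7, 107.9]
tool_rot: [0.997, 0.072, -0.001, 0.0]
force: [0.5, -1.3, 1.4]
opening: 61.1
24.9 [ 425.3 -189.7  107.9] yaw 8.2 op 61.1 F [ 0.5 -1.3  1.4]
[[437. 292.]
 [435. 331.]
 [423. 551.]]
```

View pics/e18scene.png

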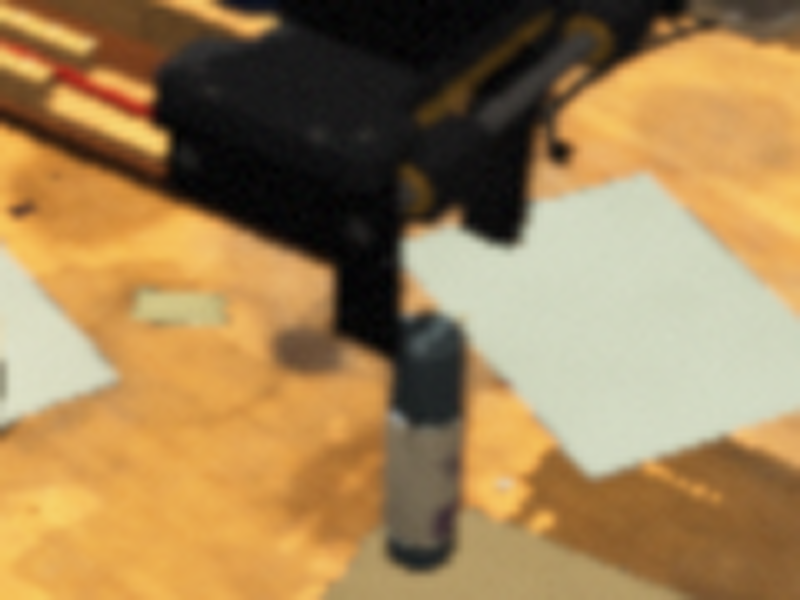

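```bash
python3 -m creep '[[[0,0,-0.6],0],[[0,0,-1.2],0],[[0,0,-1.8],0],[[0,0,-1.99],0],[[0,0,-1.99],0],[[0,0,-1.99],0]]'; python3 look.py -;  python3 -m creep '[[[0,0,0],0],[[0,0,0],0],[[0,0,0],0],[[0,0,0],0],[[0,0,0],0],[[0,0,0],0],[[0,0,0],0]]' 0 20; python3 look.py -; python3 -m creep '[[[0,0,0.5],0],[[0,0,1.5],0],[[0,0,3],0],[[0,0,3.4],0],[[0,0,3.4],0],[[0,0,3.4],0]]'; python3 look.py e19 scene,210,140,330,230
```

```text
clock: 25.55
tcp_pos: [426.0, -190.4, 49.1]
tool_rot: [0.997, 0.071, 0.001, 0.0]
force: [0.0, 0.1, -0.0]
opening: 60.9
25.55 [ 426.  -190.4   49.1] yaw 8.14 op 60.9 F [ 0.   0.1 -0. ]
clock: 26.25
tcp_pos: [425.1, -190.2, 48.0]
tool_rot: [0.997, 0.071, -0.0, 0.0]
force: [-0.5, 0.1, 1.5]
opening: 25.5
26.25 [ 425.1 -190.2   48. ] yaw 8.14 op 25.5 F [-0.5  0.1  1.5]
clock: 26.85
tcp_pos: [424.8, -189.8, 149.1]
tool_rot: [0.997, 0.071, -0.0, -0.0]
force: [-0.2, 0.2, -0.6]
opening: 25.5
26.85 [ 424.8 -189.8  149.1] yaw 8.16 op 25.5 F [-0.2  0.2 -0.6]
```

View pics/e19scene.png

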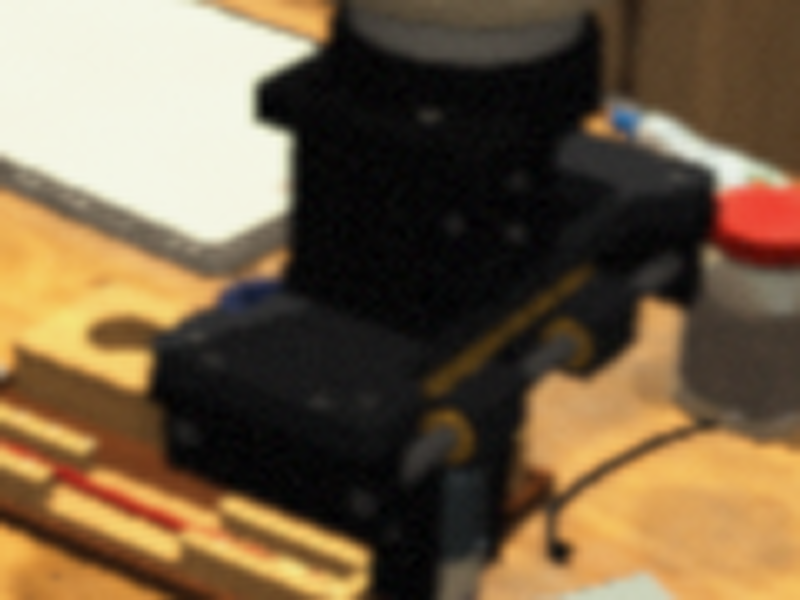

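```bash
python3 -m creep '[[[0.6,1.2,0],0],[[1.3,2.5,0],0],[[2,3.8,0],0],[[2.7,5.1,0],0],[[3.4,6.4,0],0],[[4.1,7.7,0],0],[[4.8,9,0],0],[[5.4,10.2,0],0],[[5.97,11.11,0],0],[[5.97,11.11,0],0],[[5.97,11.11,0],0],[[5.97,11.11,-1],0],[[5.97,11.11,-2],0],[[5.97,11.11,-2],0],[[5.97,11.11,-2],0]]'; python3 look.py e20 scene,160,120,280,210
python3 - <<'E'
from h import *
r=dict(np.load('pics/e20scene.npz'))
print(((proj(r,[[604.9,143,42],[604.9,143,32],[604.9,143,90]])-[160,120]+.5)*6.667).round())
E
```

```text
clock: 28.4
tcp_pos: [603.7, 141.7, 89.8]
tool_rot: [0.998, 0.07, -0.001, 0.0]
force: [0.4, -0.2, -0.0]
opening: 25.3
28.4 [603.7 141.7  89.8] yaw 8.05 op 25.3 F [ 0.4 -0.2 -0. ]
[[463. 449.]
 [463. 469.]
 [461. 352.]]
```

View pics/e20scene.png

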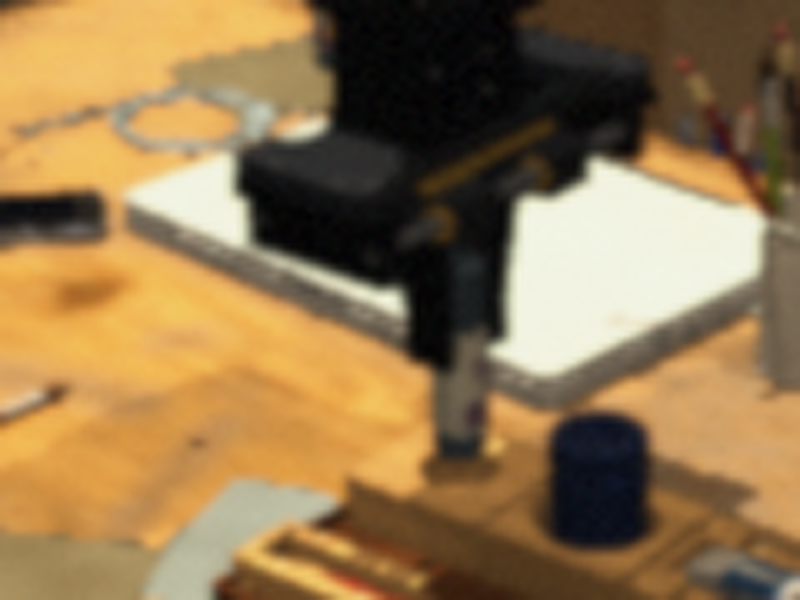

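```bash
python3 -m creep '[[[0,0,-0.2],0],[[0,0,-0.4],0],[[0,0,-0.6],0],[[0,0,-0.75],0],[[0,0,-0.85],0],[[0,0,-0.9],0],[[0,0,-0.9],0],[[0,0,-0.9],0]]'; python3 look.py e21 scene,160,120,280,210
```

```text
clock: 29.25
tcp_pos: [604.4, 143.1, 63.1]
tool_rot: [0.997, 0.071, 0.0, -0.0]
force: [0.3, -0.5, -0.3]
opening: 25.2
29.25 [604.4 143.1  63.1] yaw 8.14 op 25.2 F [ 0.3 -0.5 -0.3]
```

View pics/e21scene.png

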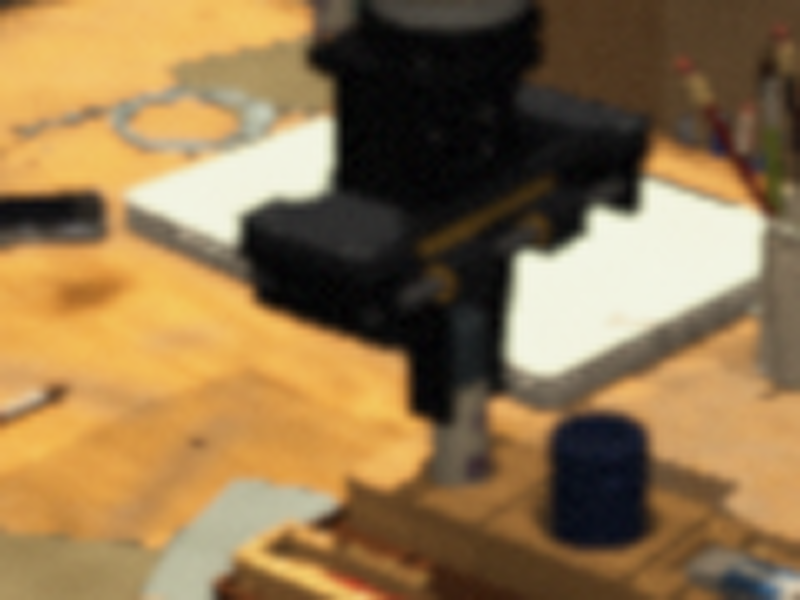

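```bash
python3 -m creep '[[[0,0,-0.03],0],[[0,0,-0.03],0]]'; python3 look.py -; python3 -m creep '[[[0,0,0],0],[[0,0,0],0],[[0,0,0],0],[[0,0,0],0],[[0,0,1],0],[[0,0,2],0],[[0,0,3.5],0],[[0,0,4.5],0],[[0,0,5],0],[[-1,-2,5],0],[[-2,-5,5],0],[[-2.5,-8,5],0],[[-2.5,-9,5],0],[[-2.5,-10,5],0],[[-2.5,-11,5],0],[[-2.5,-11,5],0],[[-2.5,-11,5],0]]' 0.6; python3 look.py e22 scene,60,120,380,340 top,80,110,400,320
```

```text
clock: 29.5
tcp_pos: [604.3, 143.2, 62.1]
tool_rot: [0.997, 0.071, 0.0, -0.0]
force: [-0.9, -0.1, -1.1]
opening: 25.5
29.5 [604.3 143.2  62.1] yaw 8.14 op 25.5 F [-0.9 -0.1 -1.1]
clock: 31.2
tcp_pos: [526.9, -193.8, 211.8]
tool_rot: [0.998, 0.066, -0.0, 0.001]
force: [0.0, -0.1, -0.6]
opening: 52.2
31.2 [ 526.9 -193.8  211.8] yaw 7.62 op 52.2 F [ 0.  -0.1 -0.6]
```

View pics/e22scene.png

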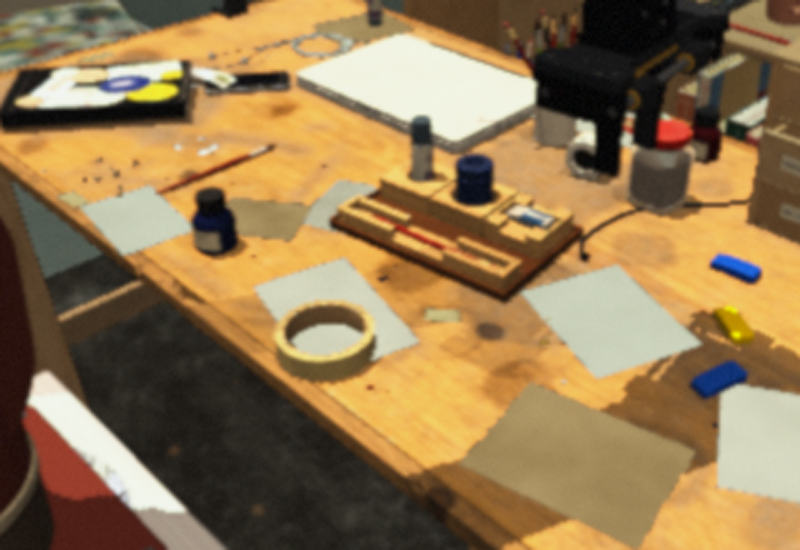

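View pics/e22top.png

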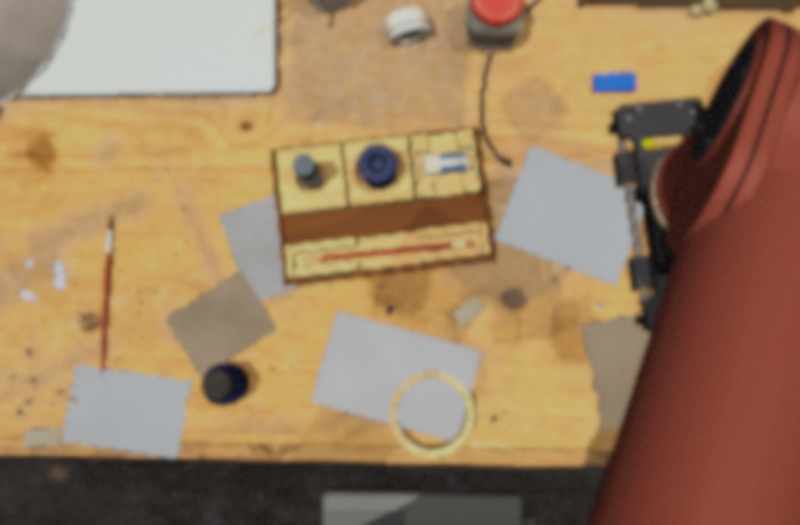

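```bash
python3 look.py e23 top,185,155,285,230 scene,185,150,305,240
python3 - <<'E'
from h import *
r=dict(np.load('pics/e23scene.npz'))
k=lambda P:((proj(r,P)-[185,150]+.5)*6.667).round().tolist()
print('glue top',k([604.9,143,106]),'sharp top',k([615.6,67.5,75]))
E
```

```text
31.3 [ 528.6 -187.8  211.4] yaw 8.0 op 52.4 F [-0.2  1.  -0. ]
glue top [[294.0, 119.0]] sharp top [[436.0, 233.0]]
```

View pics/e23top.png

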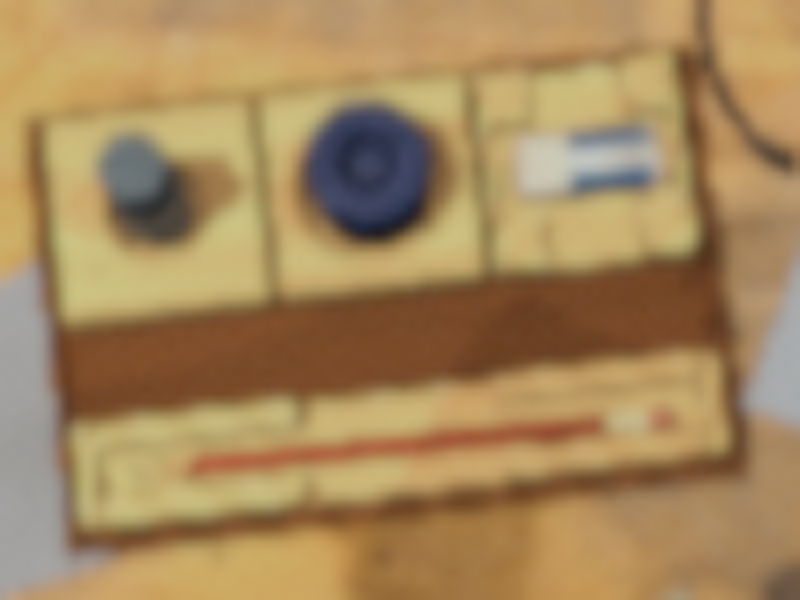

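View pics/e23scene.png

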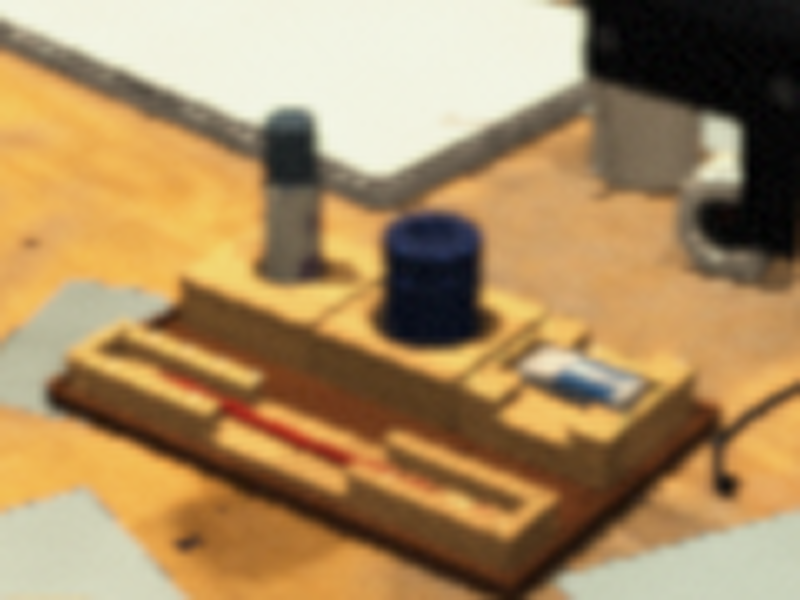

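All four items are seated. The glue stick and sharpener tops are where full seating predicts: (290,118) against (294,119), and (434,232) against (436,233). The gripper is clear of everything.

```bash
python3 -c "
from cell import arm
print(arm.sign_off())"
```

```text
the job is handed in; nothing more can be done
None
```

I put the pencil in its groove, then the eraser in its recess, then stood the sharpener and the glue stick in their wells. Each was released before I went on to the next, and I handed the job in at about 31 s of the 123 s allowed.

In the last pictures the pencil and eraser lie down in their places, and the sharpener and glue stick stand upright. The tops of the sharpener and glue stick are within about 4 pixels (in the enlarged crop) of where full seating predicts. The brush and ink bottle stayed where they were, the other coloured blocks were not handled, and the gripper was clear.

- **Force:** the highest I read was about 3 N. I read it only at the end of each move.
- **Camera disagreement:** the two views differed by 2–6 mm, mostly in x. I averaged them and checked against the fingertips in the picture.
- **Pencil grip:** my first grip was very low on the fingertips, so I regripped 2 mm lower before lifting.

No final check failed.

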